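# Set freshly machined bars out to soak at room temperature

## Task

The machined bars must soak to room temperature before they are measured. Before any bar goes on the granite plate, sweep all the sharp metal chips off it into the blue tray behind it with the scraper block, never touching chips with the fingers; the block ends standing on the table. Stack all the bars crosswise in the middle of the clean plate: two to a layer, two bar-widths of air between them, the bottom pair pointing at the tray, each layer square across the one below (an odd last bar takes one of the two places of its layer). Press the stick thermometer that watches them down into the two spring clips of its stand beside the plate until they snap over it, and leave the magnifier and the setting ring where they are.

Things in the scene. Friction and masses are not known exactly. Their poses are not given: they have to be found in the camera images.
- plate: Dark grey granite surface plate, fixed, 230 (x) x 220 (y) mm, its flat top 60 mm above the table. Origin on the table under its centre; its x axis points to the far edge, where the tray stands, y to its left, z up.
- chip_tray: Open blue plastic tray, fixed, against the far edge of the plate: 200 mm along its x by 150 mm along its y, walls 3 mm thick and 50 mm high, so its rim is 10 mm below the plate's top; floor 3 mm thick. Origin on the table under its centre; axes parallel to the plate's. The gap between plate and tray is 3 to 6 mm.
- stand: Grey thermometer stand, fixed, left of the plate: foot 110 (x) x 40 (y) mm, pillar 96 x 30 mm, flat top at 55 mm, on it two sprung steel clips, each 16 mm long, their middles at x = -33 and +33 mm, with free space of 50 mm between them for gripper fingers. Origin on the table under its middle; x along the line of the clips.
- clip_seat (a point): Centre of the thermometer's barrel when home: midway between the clips, 77 mm above the table, axes as the stand's. Spring fingers' tips 97 mm up, mouth 27 mm wide, throat 12 mm wide 8 mm above the seat, then a saddle. The barrel, level along the stand's x (either way round), is pushed straight down; the fingers give at about 7 N in all and snap shut over it.
- thermometer: White stick thermometer lying on the table at the left, beyond the vice: a round barrel 18 mm in diameter and 90 mm long along its x (x = -45 to +45 mm) with a flat display head 36 x 30 x 18 mm at its -x end (to x = -81 mm) and a thin steel probe at its +x end (to x = +77 mm). Origin in the centre of the barrel, 9 mm above the table as it lies; 70 g.
- scraper: Scraper block on the table, near left: sole 60 (x) x 125 (y) mm, body 19 mm high, two end cheeks (y = -60, +60 mm) reaching forward to x = +43 mm: its +x face (x = +30 mm) gathers chips over 112 mm. On top a black grip rib 22 mm thick (x), 84 mm long (y), from z = 18 to 55 mm. Origin under the middle of the sole, z up; 250 g.
- loupe: Black stand magnifier, 42 mm in diameter, 37 mm high, on the table behind the vice; a bystander.
- ring_gauge: Steel setting ring, 66 mm in diameter, 22 mm high, on the table at the far left; a bystander.
- place_1l (a point): Unmarked point: where the middle of a bar of layer 1 belongs, the bar lying along the plate's x: +45 mm along the plate's y from its middle, 75 mm above the table.
- place_1r (a point): Unmarked point: where the middle of a bar of layer 1 belongs, the bar lying along the plate's x: -45 mm along the plate's y from its middle, 75 mm above the table.
- place_2l (a point): Unmarked point: where the middle of a bar of layer 2 belongs, the bar lying along the plate's y: +45 mm along the plate's x from its middle, 105 mm above the table.
- place_2r (a point): Unmarked point: where the middle of a bar of layer 2 belongs, the bar lying along the plate's y: -45 mm along the plate's x from its middle, 105 mm above the table.
- place_3l (a point): Unmarked point: where the middle of a bar of layer 3 belongs, the bar lying along the plate's x: +45 mm along the plate's y from its middle, 135 mm above the table.
- place_3r (a point): Unmarked point: where the middle of a bar of layer 3 belongs, the bar lying along the plate's x: -45 mm along the plate's y from its middle, 135 mm above the table.
- bar1: Machined aluminium bar, square, 150 x 30 x 30 mm, 360 g, all alike; origin at its centre, x along the bar. Four to six bars are there, lying on a fixed black rubber mat, 330 x 240 x 3 mm, right of the plate; behind its far end a tall carton with hanging flaps begins at world x = 0.60.
- bar2: Machined aluminium bar, square, 150 x 30 x 30 mm, 360 g, all alike; origin at its centre, x along the bar.
- bar3: Machined aluminium bar, square, 150 x 30 x 30 mm, 360 g, all alike; origin at its centre, x along the bar.
- bar4: Machined aluminium bar, square, 150 x 30 x 30 mm, 360 g, all alike; origin at its centre, x along the bar.
- bar5: Machined aluminium bar, square, 150 x 30 x 30 mm, 360 g, all alike; origin at its centre, x along the bar.
- bar6: Machined aluminium bar, square, 150 x 30 x 30 mm, 360 g, all alike; origin at its centre, x along the bar.
- chip1: Sharp curled aluminium chip, about 26 mm across and 7 mm high, lying on the plate; origin in its middle. Two to four chips are there.
- chip2: Sharp curled aluminium chip, about 26 mm across and 7 mm high, lying on the plate; origin in its middle.
- chip3: Sharp curled aluminium chip, about 26 mm across and 7 mm high, lying on the plate; origin in its middle.
- chip4: Sharp curled aluminium chip, about 26 mm across and 7 mm high, lying on the plate; origin in its middle.

How it is judged:
By the outcome, as a careful person would: the job done as asked, in the order asked, and still so for the second after the job is handed in, with the robot touching nothing.
Of bar1, bar2, bar3, bar4, bar5, bar6 only 4 to 6 are there at a start; the rules pass over those that are not, and their reading is None.
Of chip1, chip2, chip3, chip4 only 2 to 4 are there at a start; the rules pass over those that are not, and their reading is None.
At some moment in a run one of scraper, bar1, bar2, bar3 may be knocked a few centimetres aside while the robot is not near it.
Once in a run the grip may slacken for a moment while it holds something.
It also fails if it takes over 210 s, if anything falls off the work surface, if the arm or the gripper's body presses on something with over 40 N, if the wrist force passes 120 N, or if a joint passes its speed limit or range.

## Robot

A 6-joint arm with a two-finger parallel gripper is mounted at the origin on a cart in front of the work surface, level with it; the furniture and walls round the work are solid. World frame = base frame: x ahead of the robot, y to its left, z up, the work surface at z = 0. Lengths are in mm, angles in degrees, forces in N, time in s.
With the tool pointing down it reaches from about 350 to 850 mm from the base axis. Payload 8.1 kg.
Tool frame: the origin (TCP) lies midway between the tips of the shut fingers; the grasp point (between the pads) lies 19 mm behind it; z points along the fingers, y is the line along which they close (so a half turn about z gives the same grasp; the last joint's range is limited). The gripper opens to 85 mm and grips with 20 to 120 N. Pads are 22 mm wide; open, the fingers measure 114 mm over their backs; the gripper's body (76 mm by 85 mm) begins 54 mm behind the grasp point. The pads swing forward as they close: fully open they stand 13 mm farther back than shut.
Start: joints at [60.08, 7.471, 85.268, -0, 87.261, -4.893], TCP at [253.805, 543.68, 231.292] pointing down, gripper open.
Joint ranges: [-169.43, 169.43], [-51.17, 129.36], [1.28, 143.12], [-76.62, 256.62], [0, 156.53], [-152.29, 152.29]. Speed limits (degrees/s): [136.94, 136.94, 159.86, 180, 180, 180].

## Interface

Orientations are given as [roll, pitch, yaw] about the fixed x, y, z axes, in that order (R = Rz(yaw) Ry(pitch) Rx(roll)).
In Python, from bench import r gives the robot as it stands. The module is installed in compiled form; this text tells all that it offers.
- The arm moves only by the tool jog_arm, never from a script. Its argument "rows" is a list of rows, each a list of 2 entries, a list of its own where there are three numbers: the shift along the tool's x, y, z in mm, then the turn, a rotation vector about the tool's x, y, z in rad. A call has 1 to 10 rows; each row is the pose to reach, as a shift and turn from the pose commanded when the call began, along the tool's axes at that moment; what a row does not reach only later rows make up. A row lasts 1/10 s, in which the tool goes at most 50 mm and 8.59 degrees, less where a joint would pass 70% of its speed; a pose out of reach is approached as far as the arm can. A call with a gripper value outside its range is refused whole. "grip" is the finger opening in mm, from 0 to 85.4, set as the call begins (left out, the last holds). The fingers move at their own pace and stop on an object; "force" is the grip in N (left out, the last holds). Time passes only in rows, so rows that repeat a pose let the fingers close. It gives the time, the measured TCP pose, the force, the opening and the grip force at its end, in the units of the state.
- r.sense(): the state, without advancing time (a new reading comes with each control period).
- r.snapshot(name): name is "scene" or "top" or "wrist"; returns (picture, depth): 384x512x3 uint8, blue, green, red; 384x512 float32, mm along the optical axis (not along the pixel's ray), 0 where there is no reading.
- r.camera_params(name): a dict with "fx", "fy", "cx", "cy" (pixels), "pose" (4x4, takes a point from camera to world coordinates); the wrist camera has in their place "tool_from_camera" (4x4, takes a point from camera to tool coordinates, whose origin is the TCP and whose axes are the flange's). Camera axes: x right, y down, z forward; pixel columns grow to the right and rows downward; lengths in mm; the calibration is good to about 2 mm. A picture is of the moment at which its call begins: read the wrist's pose just before it. camera_params takes no time and is no camera call.
- r.hand_in(): hands the job in; it is judged then, once.
The state is a dict: "time": time; "joint_pos": joint angles; "qd": joint speeds; "joint_efforts": joint torques, N m; "tool_pos": TCP position; "tcp_rot": TCP orientation; "ft_force": force on the tool from outside, world axes, zero at the start; "wrist_torque": the same for the moment, N m; "finger_gap": finger opening in mm; "grip_force": force on a finger pad.
Only numpy, scipy, OpenCV 4.12 (cv2) and the standard library are available. Lean on these libraries where they do the work, as an engineer would, in place of code of your own. Each camera call takes 0.05 s, during which the arm holds its last target. There are 200 camera calls.

## Working session

There is one attempt and no reset: what is moved stays moved. The work goes in short steps, Python scripts to look and compute and a tool call to move; the robot and the scene stay as the last step left them, time stands still between calls to the robot, and variables do not carry over. Pictures are saved under pics/ and viewed, at most 14 in all, crops included, and the job is handed in when it is done.

Besides the shell and the picture viewer there is one more tool, called after "Emit:" as name(argument=value, ...) on one line, values as JSON. jog_arm: Moves the arm, as the interface text tells. Its arguments: {"type":"object","properties":{"rows":{"type":"array"},"grip":{"type":"number"},"force":{"type":"number"}},"required":["rows"]}

```bash
mkdir -p pics && python3 - <<'E'
from bench import r
import cv2,numpy as np
print(r.sense())
for n in("scene","top"):
    p,d=r.snapshot(n); cv2.imwrite(f"pics/{n}0.png",p); np.save(f"{n}0.npy",d)
    print(n,r.camera_params(n))
print(r.camera_params("wrist"))
E
```

```text
{'time': 0.0, 'joint_pos': array([ 6.00793236e+01,  7.51562025e+00,  8.53305405e+01, -1.05336479e-03,
        8.72617313e+01, -4.89167554e+00]), 'qd': array([-0.04144122, -0.03792414,  0.00833408, -0.06383328,  0.00796399,
       -0.07045091]), 'joint_efforts': array([-4.05731262e-04, -5.69374466e+01, -5.00566077e+01, -1.45294480e-04,
        1.45389672e-02, -3.09011091e-05]), 'tool_pos': array([253.53787289, 543.18071232, 230.22701101]), 'tcp_rot': array([-1.79892411e+02, -8.15195375e-03,  1.54971043e+02]), 'ft_force': array([-0.29370602,  0.40685115,  0.25903988]), 'wrist_torque': array([ 0.01905741, -0.00497582,  0.00024175]), 'grip_force': 0.0, 'finger_gap': 85.48665243109073}
scene {'fx': 441.09911759164737, 'fy': 441.09911759164737, 'cx': 263.63337028929084, 'cy': 197.29320219839897, 'pose': array([[-9.14672329e-01, -2.40607167e-01,  3.24781036e-01,
         1.06059746e+02],
       [-4.03881365e-01,  5.75761960e-01, -7.10899436e-01,
         1.03590118e+03],
       [-1.59490661e-02, -7.81413052e-01, -6.23810284e-01,
         9.95669291e+02],
       [ 0.00000000e+00,  0.00000000
[... 271 characters left out ...]
, -4.31487409e-02,  1.19664545e-02,
         2.84122886e+01],
       [-2.85118839e-03, -2.05403884e-01, -9.78673140e-01,
         1.25966966e+03],
       [ 0.00000000e+00,  0.00000000e+00,  0.00000000e+00,
         1.00000000e+00]])}
{'fx': 335.44262396856533, 'fy': 335.44262396856533, 'cx': 257.11440482346507, 'cy': 194.98447893641236, 'tool_from_camera': array([[ 6.82172057e-04, -9.59087518e-01, -2.83108931e-01,
         7.16419929e+01],
       [ 9.99999746e-01,  5.96049554e-04,  3.90338081e-04,
        -3.92933897e-01],
       [-2.05621429e-04, -2.83109125e-01,  9.59087682e-01,
        -1.41643012e+02],
       [ 0.00000000e+00,  0.00000000e+00,  0.00000000e+00,
         1.00000000e+00]])}
```

View pics/top0.png

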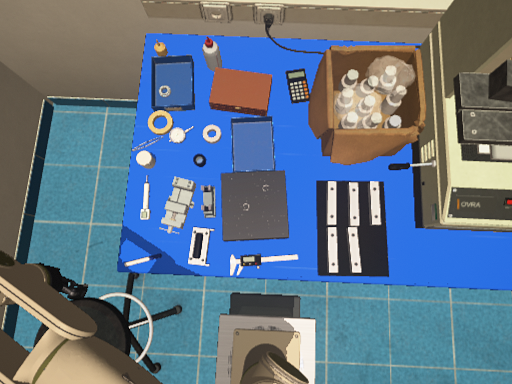

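View pics/scene0.png

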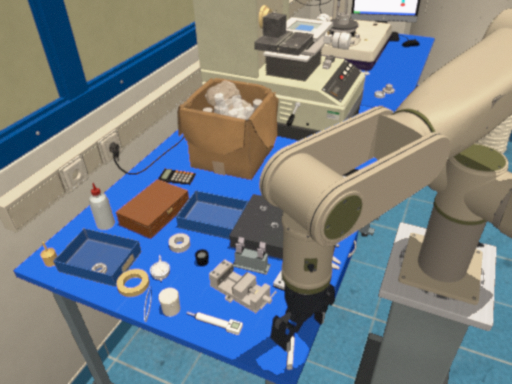

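```bash
cat > h.py <<'E'
from bench import r
import cv2,numpy as np
from scipy.spatial.transform import Rotation as Ro
def tcp(s=None):
    s=s or r.sense(); T=np.eye(4); T[:3,:3]=Ro.from_euler('xyz',s['tcp_rot'],degrees=True).as_matrix(); T[:3,3]=s['tool_pos']; return T
def look(n,save=None):
    c=r.camera_params(n); P=tcp()@c['tool_from_camera'] if n=='wrist' else c['pose']
    p,d=r.snapshot(n)
    if save: cv2.imwrite(f'pics/{save}.png',p)
    v,u=np.mgrid[:384,:512]
    ray=np.dstack([(u-c['cx'])/c['fx'],(v-c['cy'])/c['fy'],np.ones_like(u,float)])@P[:3,:3].T
    W=ray*d[...,None]+P[:3,3]; W[d==0]=np.nan
    return p,W,ray,P[:3,3]
def onz(ray,o,z,uv):
    uv=np.atleast_2d(uv).astype(int); q=ray[uv[:,1],uv[:,0]]; return o+q*((z-o[2])/q[:,2])[:,None]
def rect(W,m,k=50):
    "min-area rectangles of world xy of the blobs in mask: centre, sizes, yaw of the long side, mean z"
    n,l,st,c=cv2.connectedComponentsWithStats(m.astype(np.uint8)); out=[]
    for i in range(1,n):
        if st[i,4]<k: continue
        q=W[l==i]; (x,y),(a,b),t=cv2.minAreaRect(q[:,:2].astype(np.float32))
        if a<b: a,b,t=b,a,t+90
        out.append((np.round([x,y],1),np.round([a,b],1),round((t+90)%180-90,1),round(float(np.median(q[:,2])),1),st[i,4],np.round(c[i])))
    return out
def to(x,y,z,yaw,T=None):
    "shift & turn (tool axes) from the measured pose to a tool-down pose; yaw of the tool x axis, mod 180"
    T=tcp() if T is None else T
    best=None
    for k in(-360,-180,0,180,360):
        A=Ro.from_euler('xyz',[180,0,yaw+k],degrees=True).as_matrix()
        rv=Ro.from_matrix(T[:3,:3].T@A).as_rotvec()
        if best is None or np.linalg.norm(rv)<np.linalg.norm(best): best=rv
    print('->',[x,y,z,yaw],'shift',np.round(T[:3,:3].T@(np.array([x,y,z])-T[:3,3]),1),'turn',np.round(best,3))
E
python3 - <<'E'
from h import *
p,W,ray,o=look('top')
z=W[...,2]; hsv=cv2.cvtColor(p,cv2.COLOR_BGR2HSV)
for nm,a,b in(('z58-64',57,66),('z28-38',27,40),('z50-57',50,56.5),('z10-25',12,25)):
    print(nm)
    for q in rect(W,(z>a)&(z<b),15):
        if 150<q[0][0]<900 and abs(q[0][1])<500: print(q)
cv2.imwrite('pics/crop.png',cv2.resize(p[120:285,120:400],None,fx=2.85,fy=2.85,interpolation=cv2.INTER_CUBIC))
E
```

```text
z58-64
(array([ 724.8, -490.2]), array([72.7,  3.9]), -0.6, 61.9, np.int32(26), array([416., 151.]))
(array([661.6, 449.9]), array([49.8, 48.2]), 48.2, 59.7, np.int32(165), array([143., 157.]))
(array([515.4,  60.6]), array([230. , 219.3]), 5.4, 60.4, np.int32(3978), array([254., 205.]))
(array([ 613.6, -491.3]), array([52.6,  3.3]), -0.7, 60.9, np.int32(19), array([418., 181.]))
(array([553.2, 216.6]), array([24.2, 14.1]), -51.8, 61.5, np.int32(17), array([208., 191.]))
(array([ 542.3, -491.4]), array([47.6,  3.7]), 0.9, 61.7, np.int32(20), array([419., 203.]))
(array([497.8, 322.9]), array([62.5, 28.4]), 74.5, 58.2, np.int32(56), array([176., 206.]))
z28-38
(array([891.9, 450.1]), array([49.9,  2. ]), 5.5, 36.7, np.int32(16), array([152.,  99.]))
(array([865.7, 353.5]), array([111.4,  15.9]), -76.0, 34.6, np.int32(55), array([178., 107.]))
(array([871.7, 183.3]), array([67.4,  4.2]), 84.7, 34.0, np.int32(31), array([226., 107.]))
(array([856.6, 430.8]), array([35.3,  4.8]), -85.5, 33.2, np.int32(18), array([156., 108.]))
(array([862.9,  86.2]), array([106.5,   4.9]), 84.4, 32.4, np
[... 2914 characters left out ...]
 2.5, 16.6, np.int32(20), array([369., 201.]))
(array([501.3, 202.6]), array([43.6,  6.2]), -3.5, 14.5, np.int32(16), array([213., 209.]))
(array([ 512.7, -490.8]), array([44.8,  4.5]), 0.4, 19.1, np.int32(18), array([414., 215.]))
(array([473.4, 353.9]), array([27.2, 24.4]), -8.6, 21.8, np.int32(49), array([169., 214.]))
(array([371.6, 236.8]), array([125. ,  71.6]), -3.8, 19.0, np.int32(454), array([199., 246.]))
(array([ 400.6, -263.8]), array([90.5,  2.2]), 5.2, 19.2, np.int32(29), array([348., 243.]))
(array([317.4, 430.5]), array([123.6,  12.3]), -73.3, 14.2, np.int32(92), array([142., 259.]))
(array([332.3,  65.5]), array([67.7, 36.2]), -86.7, 15.7, np.int32(209), array([250., 260.]))
```

View pics/crop.png

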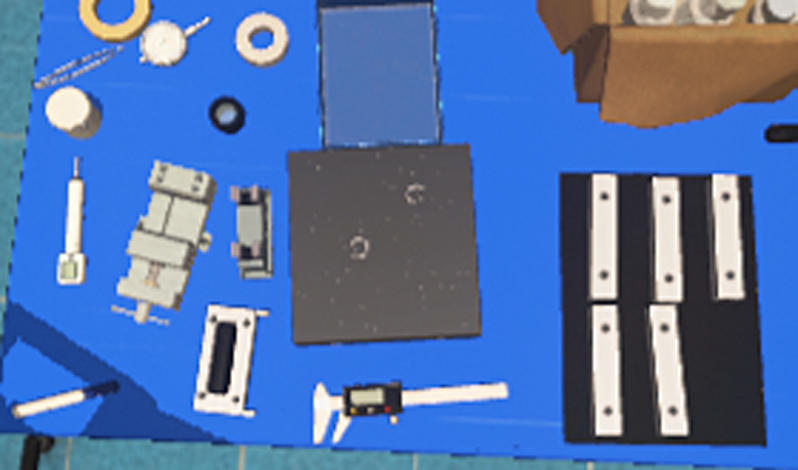

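Emit:
jog_arm(rows=[[[-234,-222,30],[0,0,1.396]],[[-234,-222,30],[0,0,1.396]],[[-234,-222,30],[0,0,1.396]],[[-234,-222,30],[0,0,1.396]],[[-234,-222,30],[0,0,1.396]],[[-234,-222,30],[0,0,1.396]],[[-234,-222,30],[0,0,1.396]],[[-234,-222,30],[0,0,1.396]],[[-234,-222,30],[0,0,1.396]],[[-234,-222,30],[0,0,1.396]]], grip=60)

```text
time: 1.15
tool_pos: [371.9, 243.0, 201.1]
tcp_rot: [-180.0, 0.0, 74.6]
ft_force: [-0.1, 0.9, -0.8]
finger_gap: 59.9
grip_force: 0.0
```

Emit:
jog_arm(rows=[[[0,0,0],[0,0,1.372]],[[0,0,0],[0,0,1.372]],[[0,0,0],[0,0,1.372]],[[0,0,0],[0,0,1.372]],[[0,0,0],[0,0,1.372]],[[0,0,0],[0,0,1.372]],[[0,0,0],[0,0,1.372]],[[0,0,0],[0,0,1.372]],[[0,0,0],[0,0,1.372]],[[0,0,0],[0,0,1.372]]])

```text
time: 2.15
tool_pos: [371.8, 243.5, 201.1]
tcp_rot: [180.0, 0.0, -3.8]
ft_force: [0.3, 0.2, 0.8]
finger_gap: 60.1
grip_force: 0.0
```

```bash
python3 - <<'E'
import re
s=open('h.py').read()
i=s.index('def to(')
s=s[:i]+'''def to(x,y,z,yaw,T=None):
    "shift & turn (tool axes) from the measured pose to a tool-down pose; yaw of the tool x axis"
    st=r.sense(); T=tcp(st) if T is None else T
    A=Ro.from_euler('xyz',[180,0,yaw],degrees=True).as_matrix()
    rv=Ro.from_matrix(T[:3,:3].T@A).as_rotvec()
    print('->',np.round([x,y,z,yaw],1),'shift',np.round(T[:3,:3].T@(np.array([x,y,z])-T[:3,3]),1),'turn',np.round(rv,3),'J6 now',round(st['joint_pos'][5]),'then',round(np.degrees(np.arctan2(y,x))+90-yaw))
'''
open('h.py','w').write(s)
E
python3 - <<'E'
from h import *
p,W,ray,o=look('wrist','w1')
z=W[...,2]; s=r.sense(); print(s['tool_pos'],s['tcp_rot'],s['joint_pos'],s['time'])
for a,b in((50,58),(15,24)):
    for q in rect(W,(z>a)&(z<b)&(W[...,1]<300),150): print(q)
to(372.3,242.8,28,-3.7)
E
```

```text
[371.77458294 243.43291541 201.0783785 ] [ 1.79988013e+02  2.00920846e-02 -3.61276026e+00] [ 2.66003511e+01 -1.65359316e+01  1.11164497e+02 -2.48972982e-04
  8.53948292e+01  1.20213129e+02] 2.2
(array([504.2, 218. ]), array([29.5, 18.8]), 86.2, 53.8, np.int32(475), array([278.,   6.]))
(array([450. , 162.8]), array([122. ,   6.2]), 7.4, 56.0, np.int32(635), array([348.,  76.]))
(array([490.4, 296.2]), array([33.6, 12.4]), -9.3, 54.6, np.int32(586), array([181.,  37.]))
(array([481.8, 216.8]), array([32.5, 15.7]), 74.4, 53.6, np.int32(410), array([283.,  45.]))
(array([370.9, 241.5]), array([83.2, 21.4]), -4.0, 53.6, np.int32(2065), array([259., 179.]))
(array([487.8, 298.5]), array([82.6, 16.6]), -11.1, 20.8, np.int32(643), array([191.,  31.]))
(array([454.8, 164.3]), array([128.1,   1. ]), 5.5, 19.5, np.int32(337), array([337.,  73.]))
(array([370. , 235.1]), array([125. ,  71.2]), -3.6, 17.9, np.int32(5013), array([260., 164.]))
-> [372.3 242.8  28.   -3.7] shift [  0.6   0.6 173.1] turn [0.    0.    0.002] J6 now 120 then 127
```

View pics/w1.png

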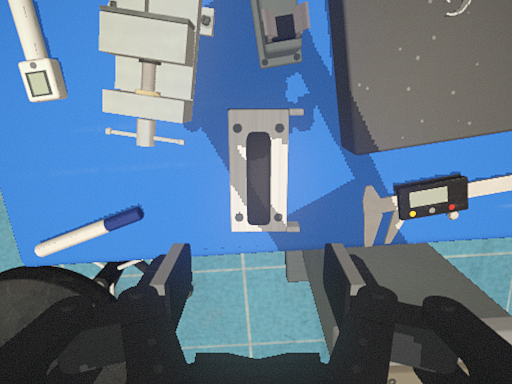

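Emit:
jog_arm(rows=[[[-0.5,1.5,50],[0,0,0]],[[-0.5,1.5,100],[0,0,0]],[[-0.5,1.5,150],[0,0,0]],[[-0.5,1.5,174],[0,0,0]],[[-0.5,1.5,174],[0,0,0]]])

```text
time: 2.7
tool_pos: [367.6, 240.2, 23.1]
tcp_rot: [179.8, 0.4, -3.4]
ft_force: [-0.7, -0.4, -0.2]
finger_gap: 60.1
grip_force: 0.0
```

Emit:
jog_arm(rows=[[[0,0,0],[0,0,0]],[[0,0,0],[0,0,0]],[[0,0,0],[0,0,0]],[[0,0,0],[0,0,0]],[[0,0,0],[0,0,0]],[[0,0,0],[0,0,0]]], grip=0, force=80)

```text
time: 3.3
tool_pos: [373.4, 243.1, 30.0]
tcp_rot: [-179.9, -0.2, -3.6]
ft_force: [-1.7, -0.6, 7.1]
finger_gap: 20.9
grip_force: 79.6
```

Emit:
jog_arm(rows=[[[0,0,-50],[0,0,0]],[[0,0,-100],[0,0,0]],[[0,0,-150],[0,0,0]],[[0,0,-190],[0,0,0]],[[0,0,-190],[0,0,0]]])

```text
time: 3.8
tool_pos: [374.9, 243.9, 225.8]
tcp_rot: [-179.6, -0.7, -3.6]
ft_force: [1.2, 0.5, -1.8]
finger_gap: 20.5
grip_force: 79.9
```

```bash
python3 - <<'E'
from h import *
# plate frame
c=np.array([515.4,60.6]); a=np.radians(5.4); ex=np.array([np.cos(a),np.sin(a)]); ey=np.array([-ex[1],ex[0]])
p,W,ray,o=look('top')
m=(abs(W[...,2]-60)<7)
w=(W[...,:2]-c); u=w@ex; v=w@ey
z=W[...,2]
m=(abs(u)<110)&(abs(v)<105)&(z<75)
bg=np.median(p[m],0); dif=(np.abs(p.astype(float)-bg).max(2)>28)&m
n,l,st,cc=cv2.connectedComponentsWithStats(dif.astype(np.uint8),connectivity=8)
for i in range(1,n):
    if st[i,4]>2: q=l==i; print('blob',st[i,4],np.round([np.mean(u[q]),np.mean(v[q]),np.mean(z[q])],1))
# plate edges & tray
g=rect(W,(z>57)&(z<66)&(abs(u)<140)&(abs(v)<130),800); print(g)
hs=cv2.cvtColor(p,cv2.COLOR_BGR2HSV)
t=(u>100)&(u<340)&(abs(v)<110)&(z>44)&(z<56); print('rim v',np.nanpercentile(v[t],[1,10,50,90,99]),'u',np.nanpercentile(u[t],[1,10,50,90,99]))
print(r.sense()['tool_pos'],r.sense()['finger_gap'])
q=c+ex*-82
to(q[0],q[1],160,95.4)
E
```

```text
blob 10 [ 60.5 -41.4  63.4]
blob 5 [ 46.9 -34.6  64.2]
blob 24 [-6.7 26.5 63. ]
blob 26 [-99.6  98.9  59.9]
[(array([515.3,  60.8]), array([230.1, 219.7]), 5.3, 60.4, np.int32(3927), array([254., 205.]))]
rim v [-79.20392188 -77.96818131  -4.45901284  69.13416676  79.5477189 ] u [101.91177696 118.02740592 193.43061467 317.76961839 338.36431843]
[373.55583242 243.19676252 222.01045979] 20.545134804872756
-> [433.8  52.9 160.   95.4] shift [ 71.5 186.4  61.7] turn [ 0.003 -0.01  -1.728] J6 now 120 then 2
```

Emit:
jog_arm(rows=[[[72,190,20],[0,0,-1.2]],[[72,190,30],[0,0,-1.2]],[[72,190,40],[0,0,-1.2]],[[72,190,50],[0,0,-1.2]],[[72,190,62],[0,0,-1.2]],[[72,190,62],[0,0,-1.2]],[[72,190,62],[0,0,-1.2]],[[72,190,62],[0,0,-1.2]],[[72,190,62],[0,0,-1.2]],[[72,190,62],[0,0,-1.2]]])

```text
time: 4.85
tool_pos: [430.1, 47.8, 153.8]
tcp_rot: [-179.9, 0.1, 65.2]
ft_force: [-0.6, 1.1, -2.8]
finger_gap: 20.7
grip_force: 80.1
```

Emit:
jog_arm(rows=[[[0,0,0],[0,0,-0.528]],[[0,0,0],[0,0,-0.528]],[[0,0,0],[0,0,-0.528]],[[0,0,0],[0,0,-0.528]],[[0,0,0],[0,0,-0.528]],[[0,0,0],[0,0,-0.528]],[[0,0,0],[0,0,-0.528]]])

```text
time: 5.55
tool_pos: [430.9, 47.9, 155.0]
tcp_rot: [-180.0, -0.0, 95.2]
ft_force: [0.8, 0.0, -2.3]
finger_gap: 20.6
grip_force: 80.1
```

```bash
cat >> h.py <<'E'
C=np.array([515.4,60.7]); _a=np.radians(5.35); EX=np.array([np.cos(_a),np.sin(_a)]); EY=np.array([-EX[1],EX[0]])
def pl(u,v): return C+EX*u+EY*v
E
python3 - <<'E'
from h import *
p,W,ray,o=look('wrist','w2')
s=r.sense(); print(s['tool_pos'],s['tcp_rot'],s['finger_gap'])
to(*pl(-82,-4),92,95.35)
E
```

```text
[431.01344563  47.92519696 155.06529057] [-1.79979536e+02 -9.04644873e-04  9.52532642e+01] 20.3197039073884
-> [434.1  49.1  92.   95.4] shift [ 0.9  3.2 63.1] turn [-0.    -0.    -0.002] J6 now -6 then 1
```

View pics/w2.png

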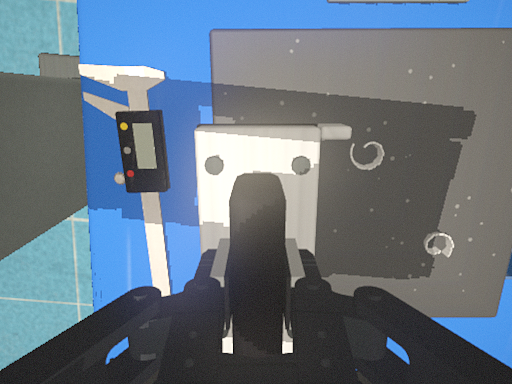

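Emit:
jog_arm(rows=[[[1,3,20],[0,0,0]],[[1,3,40],[0,0,0]],[[1,3,53],[0,0,0]],[[1,3,60],[0,0,0]],[[1,3,63],[0,0,0]],[[1,3,63],[0,0,0]],[[1,3,63],[0,0,0]]])

```text
time: 6.3
tool_pos: [434.7, 49.1, 93.1]
tcp_rot: [179.9, 0.0, 95.4]
ft_force: [1.4, -0.7, -3.0]
finger_gap: 20.6
grip_force: 80.2
```

Emit:
jog_arm(rows=[[[0,0,1],[0,0,0]],[[0,0,2],[0,0,0]],[[0,0,3],[0,0,0]],[[0,0,3],[0,0,0]],[[0,0,3],[0,0,0]]])

```text
time: 6.8
tool_pos: [434.5, 49.1, 90.0]
tcp_rot: [179.9, 0.0, 95.4]
ft_force: [-1.1, -1.0, 5.7]
finger_gap: 21.0
grip_force: 81.2
```

Emit:
jog_arm(rows=[[[0,10,0],[0,0,0]],[[0,20,0],[0,0,0]],[[0,32,0],[0,0,0]],[[0,45,0],[0,0,0]],[[0,58,0],[0,0,0]],[[0,71,0],[0,0,0]],[[0,84,0],[0,0,0]],[[0,97,0],[0,0,0]],[[0,110,0],[0,0,0]],[[0,123,0],[0,0,0]]])

```text
time: 7.8
tool_pos: [556.7, 60.8, 90.0]
tcp_rot: [-179.9, -0.0, 95.4]
ft_force: [-8.5, -0.1, 11.2]
finger_gap: 20.8
grip_force: 82.0
```

Emit:
jog_arm(rows=[[[0,13,0],[0,0,0]],[[0,26,0],[0,0,0]],[[0,40,0],[0,0,0]],[[0,56,0],[0,0,0]],[[0,68,0],[0,0,0]],[[0,74,0],[0,0,0]],[[0,74,0],[0,0,0]],[[0,74,0],[0,0,0]]])

```text
time: 8.6
tool_pos: [631.2, 67.9, 90.1]
tcp_rot: [179.9, -0.0, 95.4]
ft_force: [0.4, 0.2, 3.8]
finger_gap: 20.7
grip_force: 81.1
```

Emit:
jog_arm(rows=[[[0,0,-20],[0,0,0]],[[0,0,-50],[0,0,0]],[[0,-30,-90],[0,0,0]],[[0,-80,-130],[0,0,0]],[[0,-130,-140],[0,0,0]],[[0,-180,-140],[0,0,0]],[[0,-180,-140],[0,0,0]],[[0,-180,-140],[0,0,0]]])

```text
time: 9.4
tool_pos: [449.3, 50.7, 229.1]
tcp_rot: [180.0, 0.0, 95.4]
ft_force: [1.2, -0.3, -1.6]
finger_gap: 20.5
grip_force: 80.3
```

```bash
python3 - <<'E'
from h import *
p,W,ray,o=look('top'); s=r.sense(); print(s['tool_pos'],s['tcp_rot'],s['finger_gap'])
cv2.imwrite('pics/t2.png',cv2.resize(p[100:270,190:400],None,fx=3.5,fy=3.5,interpolation=cv2.INTER_CUBIC))
z=W[...,2]
for q in rect(W,(z>27)&(z<40)&(W[...,1]<-150)&(W[...,1]>-420)&(W[...,0]<640),200): print(q)
E
```

```text
[450.70794379  50.77783067 229.22825884] [1.79939143e+02 2.01860559e-03 9.53774311e+01] 20.57328740460678
(array([ 538.7, -203. ]), array([147.2,  29.1]), 0.1, 33.5, np.int32(386), array([331., 202.]))
(array([ 544.4, -351.9]), array([150. ,  32.2]), 2.2, 33.3, np.int32(387), array([374., 202.]))
(array([ 537.3, -279.7]), array([149.6,  30.8]), 1.3, 33.4, np.int32(395), array([353., 204.]))
(array([ 379.8, -207. ]), array([145.5,  31. ]), 1.9, 33.2, np.int32(415), array([332., 249.]))
(array([ 383.2, -279.8]), array([147.3,  32. ]), 5.8, 33.6, np.int32(415), array([354., 249.]))
```

View pics/t2.png

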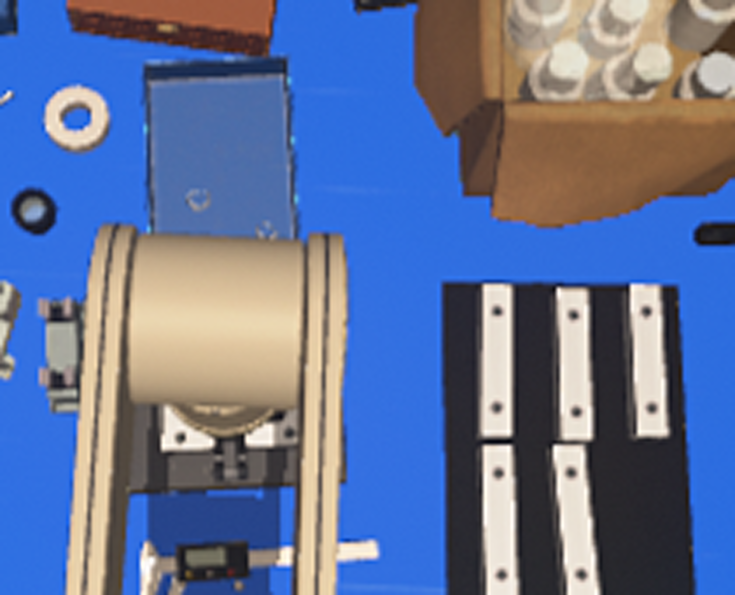

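Emit:
jog_arm(rows=[[[198,-59,0],[0,0,1.2]],[[198,-59,0],[0,0,1.2]],[[198,-59,0],[0,0,1.2]],[[198,-59,0],[0,0,1.2]],[[198,-59,0],[0,0,1.2]],[[198,-59,0],[0,0,1.2]],[[198,-59,0],[0,0,1.2]],[[198,-59,0],[0,0,1.2]],[[198,-59,0],[0,0,1.2]]])

```text
time: 10.35
tool_pos: [374.5, 243.1, 228.7]
tcp_rot: [-180.0, 0.0, 26.3]
ft_force: [0.2, 0.2, -2.7]
finger_gap: 20.2
grip_force: 80.3
```

Emit:
jog_arm(rows=[[[0,0,30],[0,0,0.528]],[[0,0,70],[0,0,0.528]],[[0,0,110],[0,0,0.528]],[[0,0,150],[0,0,0.528]],[[0,0,175],[0,0,0.528]],[[0,0,187],[0,0,0.528]],[[0,0,193],[0,0,0.528]],[[0,0,196],[0,0,0.528]],[[0,0,198],[0,0,0.528]],[[0,0,199],[0,0,0.528]]])

```text
time: 11.35
tool_pos: [374.8, 242.9, 31.5]
tcp_rot: [-179.9, -0.1, -3.6]
ft_force: [-0.2, -0.3, -2.5]
finger_gap: 20.5
grip_force: 80.3
```

Emit:
jog_arm(rows=[[[0,0,0.5],[0,0,0]],[[0,0,0.5],[0,0,0]],[[0,0,0.5],[0,0,0]]])

```text
time: 11.65
tool_pos: [373.9, 242.5, 30.2]
tcp_rot: [-180.0, -0.0, -3.6]
ft_force: [-0.2, 0.0, -3.0]
finger_gap: 20.6
grip_force: 80.3
```

Emit:
jog_arm(rows=[[[0,0,1],[0,0,0]],[[0,0,1],[0,0,0]],[[0,0,1],[0,0,0]]])

```text
time: 11.95
tool_pos: [373.9, 242.5, 30.0]
tcp_rot: [-180.0, -0.0, -3.6]
ft_force: [-6.4, -4.3, 10.4]
finger_gap: 20.7
grip_force: 81.9
```

Emit:
jog_arm(rows=[[[0,0,0],[0,0,0]],[[0,0,0],[0,0,0]],[[0,0,0],[0,0,0]],[[0,0,-20],[0,0,0]],[[0,0,-60],[0,0,0]],[[0,0,-110],[0,0,0]],[[0,0,-160],[0,0,0]],[[0,0,-180],[0,0,0]]], grip=60)

```text
time: 12.75
tool_pos: [375.7, 243.4, 214.6]
tcp_rot: [-179.8, -0.4, -3.6]
ft_force: [1.0, 0.1, 0.2]
finger_gap: 59.8
grip_force: 0.0
```

Emit:
jog_arm(rows=[[[34,448,-10],[0,0,-1.45]],[[34,448,-10],[0,0,-1.45]],[[34,448,-10],[0,0,-1.45]],[[34,448,-10],[0,0,-1.45]],[[34,448,-10],[0,0,-1.45]],[[34,448,-10],[0,0,-1.45]],[[34,448,-10],[0,0,-1.45]],[[34,448,-10],[0,0,-1.45]],[[34,448,-10],[0,0,-1.45]],[[34,448,-10],[0,0,-1.45]]])

```text
time: 13.75
tool_pos: [380.0, -163.7, 218.1]
tcp_rot: [180.0, -0.0, 66.1]
ft_force: [1.0, -0.9, 1.2]
finger_gap: 60.1
grip_force: 0.0
```

```bash
python3 - <<'E'
from h import *
p,W,ray,o=look('top'); s=r.sense(); print(s['tool_pos'],s['tcp_rot'],s['joint_pos'])
z=W[...,2]
print(rect(W,(z>50)&(z<57)&(W[...,1]>200)&(W[...,0]<420),50))
q=W[(z>40)&(W[...,1]<-150)&(W[...,1]>-420)&(W[...,0]>520)&(W[...,0]<660)]
for h in range(50,400,50):
    k=q[(q[:,2]>h)&(q[:,2]<h+50)]
    if len(k): print(h,len(k),k[:,0].min())
E
```

```text
[ 379.51632861 -169.09258034  218.25282581] [179.8860275    0.21428338  66.85923362] [-30.91966411 -22.28386028 113.83783372  -0.196971    88.3041087
  -7.77352541]
[(array([372.1, 242.9]), array([82.1, 21.9]), -4.2, 54.2, np.int32(132), array([196., 245.]))]
100 27 641.2102396220487
150 401 624.8417714727432
```

Emit:
jog_arm(rows=[[[-35,15,10],[0,0,-1.3]],[[-35,15,10],[0,0,-1.3]],[[-35,15,10],[0,0,-1.3]],[[-35,15,10],[0,0,-1.3]],[[-35,15,10],[0,0,-1.3]],[[-35,15,10],[0,0,-1.3]],[[-35,15,10],[0,0,-1.3]],[[-35,15,10],[0,0,-1.3]],[[-35,15,10],[0,0,-1.3]]])

```text
time: 14.7
tool_pos: [379.5, -200.0, 207.8]
tcp_rot: [-180.0, -0.0, 140.6]
ft_force: [0.8, 0.2, 0.1]
finger_gap: 60.6
grip_force: 0.0
```

Emit:
jog_arm(rows=[[[0,0,0],[0,0,-0.69]],[[0,0,0],[0,0,-0.69]],[[0,0,0],[0,0,-0.69]],[[0,0,0],[0,0,-0.69]],[[0,0,0],[0,0,-0.69]],[[0,0,0],[0,0,-0.69]],[[0,0,0],[0,0,-0.69]]])

```text
time: 15.4
tool_pos: [379.5, -200.0, 207.9]
tcp_rot: [180.0, -0.0, 179.7]
ft_force: [0.2, 0.6, 0.0]
finger_gap: 59.8
grip_force: 0.0
```

```bash
cat >> h.py <<'E'
def bars(n='wrist',save=None):
    p,W,ray,o=look(n,save); z=W[...,2]
    for q in rect(W,(z>27)&(z<40)&(W[...,1]<-120)&(W[...,1]>-430)&(W[...,0]<660),150): print(n,q)
    s=r.sense(); print(np.round(s['tool_pos'],1),np.round(s['tcp_rot'],1),round(s['time'],1),round(s['finger_gap'],1))
E
python3 - <<'E'
from h import *
bars(save='w3');bars('top')
to(380,-207,7,182)
E
```

```text
wrist (array([ 377.9, -208.1]), array([150.3,  30. ]), 2.2, 31.9, np.int32(4694), array([249., 165.]))
wrist (array([ 381.3, -280.8]), array([149.7,  30.8]), 5.3, 31.9, np.int32(4720), array([174., 168.]))
wrist (array([ 531.8, -279.3]), array([141.8,  27.6]), 1.5, 31.8, np.int32(1391), array([191., 321.]))
wrist (array([ 529. , -204.9]), array([135.9,  29.4]), 0.1, 31.9, np.int32(2921), array([254., 302.]))
wrist (array([ 495.3, -354.2]), array([56.1, 30.8]), 1.9, 31.9, np.int32(1209), array([113., 276.]))
[ 379.5 -200.   207.9] [180.   -0.  179.7] 15.4 60.1
top (array([ 538.9, -202.7]), array([147.9,  28.9]), 0.0, 33.4, np.int32(385), array([331., 202.]))
top (array([ 554. , -279.6]), array([116.5,  31.5]), 0.7, 33.2, np.int32(261), array([353., 196.]))
[ 379.5 -200.   207.9] [180.   -0.  179.7] 15.5 60.6
-> [ 380 -207    7  182] shift [ -0.5  -7.  200.9] turn [ 0.   -0.   -0.04] J6 now -124 then -121
```

Emit:
jog_arm(rows=[[[0,-7,50],[0,0,-0.04]],[[0,-7,100],[0,0,-0.04]],[[0,-7,140],[0,0,-0.04]],[[0,-7,175],[0,0,-0.04]],[[0,-7,192],[0,0,-0.04]],[[0,-7,200],[0,0,-0.04]],[[0,-7,201],[0,0,-0.04]],[[0,-7,201],[0,0,-0.04]]])

```text
time: 16.3
tool_pos: [380.3, -207.6, 7.9]
tcp_rot: [-180.0, 0.1, -177.9]
ft_force: [-0.4, -0.7, 0.7]
finger_gap: 60.2
grip_force: 0.0
```

Emit:
jog_arm(rows=[[[0,0,0],[0,0,0]],[[0,0,0],[0,0,0]],[[0,0,0],[0,0,0]],[[0,0,0],[0,0,0]],[[0,0,0],[0,0,0]],[[0,0,0],[0,0,0]]], grip=0, force=100)

```text
time: 16.9
tool_pos: [380.6, -207.9, 8.6]
tcp_rot: [-179.9, 0.1, -177.9]
ft_force: [-2.0, 1.2, 7.5]
finger_gap: 28.2
grip_force: 99.9
```

Emit:
jog_arm(rows=[[[0,0,-20],[0,0,0]],[[0,0,-60],[0,0,0]],[[0,0,-110],[0,0,0]],[[0,0,-150],[0,0,0]],[[0,0,-170],[0,0,0]],[[0,0,-170],[0,0,0]]])

```text
time: 17.5
tool_pos: [381.5, -208.4, 181.0]
tcp_rot: [-179.7, 0.3, -177.9]
ft_force: [0.8, 0.4, -3.7]
finger_gap: 28.1
grip_force: 99.7
```

```bash
python3 - <<'E'
from h import *
s=r.sense();print(s['tool_pos'],s['finger_gap'])
to(*pl(0,-45),120,185.35)
E
```

```text
[ 381.47265742 -208.38666206  181.00469286] 28.07400244313346
-> [519.6  15.9 120.  185.4] shift [-146.   219.3   60.9] turn [-0.005  0.006 -0.056] J6 now -128 then -94
```

Emit:
jog_arm(rows=[[[-30,45,20],[0,0,-0.056]],[[-60,90,40],[0,0,-0.056]],[[-90,135,50],[0,0,-0.056]],[[-120,180,61],[0,0,-0.056]],[[-140,210,61],[0,0,-0.056]],[[-147,219,61],[0,0,-0.056]],[[-147,219,61],[0,0,-0.056]],[[-147,219,61],[0,0,-0.056]],[[-147,219,61],[0,0,-0.056]]])

```text
time: 18.4
tool_pos: [517.0, 16.6, 114.6]
tcp_rot: [180.0, -0.1, -174.7]
ft_force: [-0.1, -0.2, -3.9]
finger_gap: 28.3
grip_force: 99.8
```

```bash
python3 - <<'E'
from h import *
s=r.sense();print(s['tool_pos'],s['tcp_rot'],s['finger_gap'])
p,W,ray,o=look('wrist'); z=W[...,2]
# plate edges in wrist depth (near plate height)
for q in rect(W,(z>53)&(z<64),800): print(q)
to(*pl(0.8,-45),66.5,185.35)
E
```

```text
[517.01605744  16.64960665 114.58497155] [ 1.79999307e+02 -1.33495450e-01 -1.74690929e+02] 28.265929705892344
(array([501.8,  58.8]), array([221.1, 206.6]), -84.7, 59.0, np.int32(80714), array([347., 141.]))
-> [520.4  16.   66.5 185.4] shift [-3.1 -0.8 48.5] turn [-0.    -0.002 -0.001] J6 now -99 then -94
```

Emit:
jog_arm(rows=[[[-3,-1,20],[0,0,0]],[[-3,-1,35],[0,0,0]],[[-3,-1,43],[0,0,0]],[[-3,-1,45.5],[0,0,0]],[[-3,-1,46.5],[0,0,0]],[[-3,-1,46.5],[0,0,0]],[[-3,-1,46.5],[0,0,0]]])

```text
time: 19.15
tool_pos: [521.9, 16.6, 70.2]
tcp_rot: [-180.0, 0.1, -174.7]
ft_force: [0.4, -0.7, -3.1]
finger_gap: 28.3
grip_force: 99.9
```

Emit:
jog_arm(rows=[[[0,0,0.8],[0,0,0]],[[0,0,1.5],[0,0,0]],[[0,0,1.5],[0,0,0]],[[0,0,1.5],[0,0,0]]])

```text
time: 19.55
tool_pos: [521.3, 16.6, 67.9]
tcp_rot: [-180.0, 0.0, -174.7]
ft_force: [0.3, 0.5, -3.7]
finger_gap: 28.2
grip_force: 99.9
```

```bash
python3 - <<'E'
from h import *
s=r.sense();print(s['ft_force'])
to(*pl(0.8,-45),66.5,185.35)
E
```

```text
[ 0.28391108  0.46705244 -3.66424607]
-> [520.4  16.   66.5 185.4] shift [ 1.  -0.5  1.4] turn [-0.  0. -0.] J6 now -99 then -94
```

Emit:
jog_arm(rows=[[[1,-0.5,0.8],[0,0,0]],[[1,-0.5,1.5],[0,0,0]],[[1,-0.5,1.8],[0,0,0]],[[1,-0.5,1.8],[0,0,0]],[[1,-0.5,1.8],[0,0,0]]])

```text
time: 20.05
tool_pos: [520.4, 16.0, 66.1]
tcp_rot: [-180.0, -0.0, -174.7]
ft_force: [1.0, -0.4, -3.6]
finger_gap: 28.5
grip_force: 99.9
```

Emit:
jog_arm(rows=[[[0,0,0.6],[0,0,0]],[[0,0,1],[0,0,0]],[[0,0,1],[0,0,0]]])

```text
time: 20.35
tool_pos: [520.5, 16.0, 65.6]
tcp_rot: [-180.0, 0.0, -174.7]
ft_force: [-4.0, 0.0, 3.5]
finger_gap: 28.3
grip_force: 100.8
```

Emit:
jog_arm(rows=[[[0,0,0],[0,0,0]],[[0,0,0],[0,0,0]],[[0,0,0],[0,0,0]],[[0,0,-15],[0,0,0]],[[0,0,-60],[0,0,0]],[[0,0,-100],[0,0,0]]], grip=52)

```text
time: 20.95
tool_pos: [519.9, 16.0, 167.0]
tcp_rot: [180.0, -0.0, -174.7]
ft_force: [0.3, -0.1, 0.7]
finger_gap: 51.9
grip_force: 0.0
```

Emit:
jog_arm(rows=[[[25,-42,0],[0,0,0]],[[50,-84,0],[0,0,0]],[[75,-126,0],[0,0,0]],[[100,-168,0],[0,0,0]],[[125,-210,0],[0,0,0]],[[145,-250,0],[0,0,0]],[[160,-275,0],[0,0,0]],[[164,-282,0],[0,0,0]],[[164,-282,0],[0,0,0]],[[164,-282,0],[0,0,0]]])

```text
time: 21.95
tool_pos: [383.9, -279.3, 165.6]
tcp_rot: [180.0, 0.0, -174.7]
ft_force: [-0.7, 0.3, 0.0]
finger_gap: 52.0
grip_force: 0.0
```

```bash
python3 - <<'E'
from h import *
bars()
to(383.2,-280,8,185.4)
p,W,ray,o=look('top'); z=W[...,2]
for q in rect(W,(z>80)&(z<100)&(W[...,1]>-70)&(W[...,1]<180),100):print(q, (q[0]-C)@EX,(q[0]-C)@EY)
E
```

```text
wrist (array([ 381.5, -281.1]), array([148.9,  30. ]), 5.4, 31.9, np.int32(6084), array([256., 172.]))
wrist (array([ 511.2, -281.5]), array([101.7,  30. ]), 1.5, 31.9, np.int32(2868), array([243., 308.]))
wrist (array([ 512.2, -208.1]), array([95.1, 23.8]), 0.3, 31.9, np.int32(1199), array([315., 325.]))
[ 384.  -279.   165.4] [ 180.     0.  -174.6] 22.0 51.9
-> [ 383.2 -280.     8.   185.4] shift [  1.   -0.9 157.4] turn [0. 0. 0.] J6 now -138 then -132
(array([519.1,  16.3]), array([148.8,  29.9]), 5.2, 90.2, np.int32(412), array([267., 202.])) -0.45595144444089414 -44.5515668442796
```

Emit:
jog_arm(rows=[[[1,-1,45],[0,0,0]],[[1,-1,90],[0,0,0]],[[1,-1,130],[0,0,0]],[[1,-1,148],[0,0,0]],[[1,-1,156],[0,0,0]],[[1,-1,157.5],[0,0,0]],[[1,-1,157.5],[0,0,0]]])

```text
time: 22.75
tool_pos: [383.5, -281.4, 8.7]
tcp_rot: [-179.9, 0.1, -174.6]
ft_force: [-0.1, 0.8, 0.4]
finger_gap: 52.0
grip_force: 0.0
```

Emit:
jog_arm(rows=[[[0,0,0],[0,0,0]],[[0,0,0],[0,0,0]],[[0,0,0],[0,0,0]],[[0,0,0],[0,0,0]],[[0,0,0],[0,0,0]],[[0,0,0],[0,0,0]]], grip=0)

```text
time: 23.35
tool_pos: [383.7, -282.1, 9.6]
tcp_rot: [-179.9, 0.1, -174.7]
ft_force: [-0.8, 2.7, 6.0]
finger_gap: 28.1
grip_force: 99.7
```

Emit:
jog_arm(rows=[[[0,0,-20],[0,0,0]],[[0,0,-60],[0,0,0]],[[0,0,-110],[0,0,0]],[[0,0,-150],[0,0,0]],[[0,0,-170],[0,0,0]],[[0,0,-170],[0,0,0]],[[0,0,-170],[0,0,0]],[[0,0,-170],[0,0,0]]])

```text
time: 24.15
tool_pos: [381.4, -280.2, 175.4]
tcp_rot: [179.9, -0.1, -174.7]
ft_force: [-0.1, 0.4, -3.1]
finger_gap: 28.1
grip_force: 99.4
```

```bash
python3 - <<'E'
from h import *
s=r.sense();print(s['tool_pos'],s['finger_gap'])
to(*pl(0,45),130,185.35)
E
```

```text
[ 381.44164143 -280.23826856  175.40032553] 28.122816910216915
-> [511.2 105.5 130.  185.4] shift [-165.2  371.9   46. ] turn [ 0.003 -0.002 -0.   ] J6 now -138 then -84
```

Emit:
jog_arm(rows=[[[-20,45,0],[0,0,0]],[[-40,90,0],[0,0,0]],[[-60,135,0],[0,0,0]],[[-80,180,0],[0,0,0]],[[-100,225,10],[0,0,0]],[[-120,270,20],[0,0,0]],[[-140,315,30],[0,0,0]],[[-155,350,46],[0,0,0]],[[-166,372,46],[0,0,0]],[[-166,372,46],[0,0,0]]])

```text
time: 25.15
tool_pos: [511.6, 107.5, 128.5]
tcp_rot: [179.9, -0.3, -174.5]
ft_force: [0.1, -0.8, -4.1]
finger_gap: 28.0
grip_force: 99.8
```

Emit:
jog_arm(rows=[[[0,0,0],[0,0,0]],[[0,0,15],[0,0,0]],[[0,0,35],[0,0,0]],[[0,0,50],[0,0,0]],[[0,0,57],[0,0,0]],[[0,0,57],[0,0,0]],[[0,0,57],[0,0,0]]])

```text
time: 25.85
tool_pos: [513.3, 104.4, 74.9]
tcp_rot: [-180.0, 0.0, -174.7]
ft_force: [0.8, 0.3, -2.2]
finger_gap: 28.6
grip_force: 99.9
```

```bash
python3 - <<'E'
from h import *
s=r.sense();print(s['ft_force'])
to(*pl(0.7,45),65.6,185.35)
E
```

```text
[ 0.77482947  0.25640704 -2.17541847]
-> [511.9 105.6  65.6 185.4] shift [1.3 1.3 9.3] turn [-0.     0.    -0.001] J6 now -89 then -84
```

Emit:
jog_arm(rows=[[[1.3,1.3,4],[0,0,0]],[[1.3,1.3,7],[0,0,0]],[[1.3,1.3,8],[0,0,0]],[[1.3,1.3,8.5],[0,0,0]],[[1.3,1.3,8.5],[0,0,0]],[[1.3,1.3,8.5],[0,0,0]]])

```text
time: 26.45
tool_pos: [511.7, 106.0, 66.6]
tcp_rot: [180.0, 0.0, -174.7]
ft_force: [-4.6, 0.9, 5.5]
finger_gap: 28.1
grip_force: 100.7
```

Emit:
jog_arm(rows=[[[0,0,0],[0,0,0]],[[0,0,0],[0,0,0]],[[0,0,0],[0,0,0]],[[0,0,-15],[0,0,0]],[[0,0,-60],[0,0,0]],[[0,0,-100],[0,0,0]]], grip=52)

```text
time: 27.05
tool_pos: [511.2, 105.8, 168.0]
tcp_rot: [-180.0, -0.1, -174.7]
ft_force: [1.4, 0.1, 0.2]
finger_gap: 52.3
grip_force: 0.0
```

Emit:
jog_arm(rows=[[[0,-45,0],[0,0,0.093]],[[0,-90,0],[0,0,0.093]],[[0,-135,0],[0,0,0.093]],[[0,-180,0],[0,0,0.093]],[[0,-225,0],[0,0,0.093]],[[2,-270,0],[0,0,0.093]],[[2,-300,0],[0,0,0.093]],[[2,-310,0],[0,0,0.093]],[[2,-310,0],[0,0,0.093]],[[2,-310,0],[0,0,0.093]]])

```text
time: 28.05
tool_pos: [538.7, -202.0, 166.5]
tcp_rot: [180.0, 0.0, -180.0]
ft_force: [0.2, -0.2, -0.6]
finger_gap: 51.9
grip_force: 0.0
```

```bash
python3 - <<'E'
from h import *
bars()
to(538.8,-203,8,180.1)
p,W,ray,o=look('top'); z=W[...,2]
for q in rect(W,(z>80)&(z<100)&(W[...,1]>-70)&(W[...,1]<180),100):print(q, (q[0]-C)@EX,(q[0]-C)@EY)
E
```

```text
wrist (array([ 535.7, -280.8]), array([148.9,  30.9]), 1.6, 31.9, np.int32(5921), array([164., 168.]))
wrist (array([ 537.2, -204.8]), array([149.8,  30. ]), 0.2, 31.9, np.int32(6058), array([254., 174.]))
wrist (array([ 543.4, -352.8]), array([150.1,  31.1]), 1.8, 31.9, np.int32(6323), array([ 81., 180.]))
[ 538.7 -201.6  166.4] [ 180.     0.  -179.9] 28.1 52.1
-> [ 538.8 -203.     8.   180.1] shift [-1.000e-01 -1.500e+00  1.584e+02] turn [ 0.  0. -0.] J6 now -116 then -111
(array([511.2, 106.3]), array([149.6,  30.2]), 5.3, 90.1, np.int32(419), array([240., 203.])) 0.07001697225013534 45.79295903983053
(array([519.2,  16.4]), array([147.4,  29.9]), 5.2, 90.1, np.int32(411), array([267., 202.])) -0.34706312480163876 -44.46132642181747
```

Emit:
jog_arm(rows=[[[0,-2,45],[0,0,0]],[[0,-2,90],[0,0,0]],[[0,-2,130],[0,0,0]],[[0,-2,148],[0,0,0]],[[0,-2,156],[0,0,0]],[[0,-2,158],[0,0,0]],[[0,-2,158],[0,0,0]]])

```text
time: 28.85
tool_pos: [539.6, -204.8, 9.4]
tcp_rot: [-180.0, 0.1, -179.9]
ft_force: [0.4, -0.8, 0.5]
finger_gap: 52.3
grip_force: 0.0
```

Emit:
jog_arm(rows=[[[0,0,0],[0,0,0]],[[0,0,0],[0,0,0]],[[0,0,0],[0,0,0]],[[0,0,0],[0,0,0]],[[0,0,0],[0,0,0]],[[0,0,0],[0,0,0]]], grip=0)

```text
time: 29.45
tool_pos: [540.1, -205.6, 10.4]
tcp_rot: [-179.9, 0.2, -180.0]
ft_force: [-0.7, 1.1, 7.1]
finger_gap: 28.2
grip_force: 99.9
```

Emit:
jog_arm(rows=[[[0,0,-20],[0,0,0]],[[20,0,-50],[0,0,0]],[[50,0,-90],[0,0,0]],[[60,0,-130],[0,0,0]],[[60,0,-160],[0,0,0]],[[60,0,-165],[0,0,0]],[[60,0,-165],[0,0,0]],[[60,0,-165],[0,0,0]]])

```text
time: 30.25
tool_pos: [477.8, -204.5, 171.3]
tcp_rot: [179.9, -0.1, -180.0]
ft_force: [0.1, 0.3, -3.1]
finger_gap: 28.3
grip_force: 99.2
```

```bash
python3 - <<'E'
from h import *
s=r.sense();print(s['tool_pos'],s['finger_gap'])
to(*pl(45,0),160,95.35)
E
```

```text
[ 477.7908392  -204.49346744  171.27175605] 28.274962818957242
-> [560.2  64.9 160.   95.4] shift [-82.5 269.3  11.4] turn [-1.000e-03 -3.000e-03  1.478e+00] J6 now -119 then 1
```

Emit:
jog_arm(rows=[[[-20,40,0],[0,0,0.15]],[[-35,80,0],[0,0,0.3]],[[-50,120,0],[0,0,0.45]],[[-60,160,0],[0,0,0.6]],[[-70,200,5],[0,0,0.75]],[[-80,240,11],[0,0,0.9]],[[-82,260,11],[0,0,1.05]],[[-82,269,11],[0,0,1.2]],[[-82,269,11],[0,0,1.35]],[[-82,269,11],[0,0,1.478]]])

```text
time: 31.25
tool_pos: [558.9, 64.8, 158.8]
tcp_rot: [-179.7, -0.0, 96.8]
ft_force: [-0.1, 0.3, -2.8]
finger_gap: 28.3
grip_force: 99.5
```

Emit:
jog_arm(rows=[[[0,0,10],[0,0,0]],[[0,0,25],[0,0,0]],[[0,0,40],[0,0,0]],[[0,0,50],[0,0,0]],[[0,0,52],[0,0,0]],[[0,0,52],[0,0,0]],[[0,0,52],[0,0,0]]])

```text
time: 31.95
tool_pos: [561.0, 64.0, 110.8]
tcp_rot: [179.9, 0.0, 97.1]
ft_force: [-0.1, -0.8, -3.5]
finger_gap: 28.2
grip_force: 99.5
```

```bash
python3 - <<'E'
from h import *
s=r.sense();print(s['ft_force'],s['finger_gap'])
to(*pl(45,-1.2),97,95.35)
E
```

```text
[-0.09234263 -0.76661799 -3.48635002] 28.160801251843797
-> [560.3  63.7  97.   95.4] shift [-0.2 -0.7 13.8] turn [0.001 0.    0.03 ] J6 now -6 then 1
```

Emit:
jog_arm(rows=[[[0,-0.7,0],[0,0,0.03]],[[0,-0.7,7],[0,0,0.03]],[[0,-0.7,10],[0,0,0.03]],[[0,-0.7,12],[0,0,0.03]],[[0,-0.7,13],[0,0,0.03]],[[0,-0.7,13],[0,0,0.03]],[[0,-0.7,13],[0,0,0.03]]])

```text
time: 32.65
tool_pos: [559.9, 64.0, 97.4]
tcp_rot: [180.0, 0.0, 95.3]
ft_force: [-2.4, 0.1, 3.0]
finger_gap: 27.7
grip_force: 100.0
```

Emit:
jog_arm(rows=[[[0,0,0.7],[0,0,0]],[[0,0,1],[0,0,0]],[[0,0,1],[0,0,0]]])

```text
time: 32.95
tool_pos: [559.9, 64.0, 97.4]
tcp_rot: [180.0, 0.0, 95.4]
ft_force: [-7.5, 0.1, 10.9]
finger_gap: 27.8
grip_force: 101.3
```

Emit:
jog_arm(rows=[[[0,0,0],[0,0,0]],[[0,0,0],[0,0,0]],[[0,0,0],[0,0,0]],[[0,0,-15],[0,0,0]],[[0,0,-50],[0,0,0]],[[0,0,-80],[0,0,0]]], grip=52)

```text
time: 33.55
tool_pos: [559.7, 63.9, 178.1]
tcp_rot: [-180.0, -0.0, 95.3]
ft_force: [1.2, -1.2, 0.2]
finger_gap: 51.7
grip_force: 0.0
```

Emit:
jog_arm(rows=[[[-40,-6,0],[0,0,-0.15]],[[-80,-12,0],[0,0,-0.3]],[[-120,-18,0],[0,0,-0.45]],[[-160,-24,0],[0,0,-0.6]],[[-200,-30,0],[0,0,-0.75]],[[-240,-36,0],[0,0,-0.9]],[[-280,-42,0],[0,0,-1.05]],[[-315,-48,0],[0,0,-1.2]],[[-335,-54,0],[0,0,-1.35]],[[-340,-54,0],[0,0,-1.5]]])

```text
time: 34.55
tool_pos: [537.1, -282.6, 177.4]
tcp_rot: [-179.9, 0.0, -179.1]
ft_force: [0.0, 1.4, -0.5]
finger_gap: 52.1
grip_force: 0.0
```

Emit:
jog_arm(rows=[[[0,0,0],[0,0,0]],[[0,0,0],[0,0,0]],[[0,0,0],[0,0,0]]])

```text
time: 34.85
tool_pos: [538.0, -278.9, 176.6]
tcp_rot: [-180.0, 0.0, -179.4]
ft_force: [-0.4, 0.3, -0.6]
finger_gap: 51.7
grip_force: 0.0
```

```bash
cat >> h.py <<'E'
def stack(lo,hi):
    p,W,ray,o=look('top'); z=W[...,2]
    for q in rect(W,(z>lo)&(z<hi)&(W[...,1]>-70)&(W[...,1]<180)&(W[...,0]<640),40):print(q, np.round([(q[0]-C)@EX,(q[0]-C)@EY],1))
E
python3 - <<'E'
from h import *
bars()
to(537.4,-280,8,181.4)
stack(110,135);stack(80,100)
E
```

```text
wrist (array([ 536.1, -281.1]), array([149.6,  29.9]), 1.4, 31.9, np.int32(5692), array([255., 171.]))
wrist (array([ 539.1, -353.2]), array([141.7,  30.7]), 2.0, 31.9, np.int32(5221), array([172., 171.]))
[ 538.  -278.9  176.5] [-180.     0.  -179.4] 34.9 52.1
-> [ 537.4 -280.     8.   181.4] shift [  0.6  -1.1 168.5] turn [-0.     0.    -0.014] J6 now -123 then -119
(array([561. ,  67.3]), array([149.2,  30.9]), -84.7, 119.9, np.int32(447), array([252., 187.])) [46.   2.3]
(array([490.6, 102.2]), array([107.7,  39.5]), 1.4, 90.0, np.int32(314), array([240., 209.])) [-20.8  43.6]
(array([498.7,  14.5]), array([106.3,  29.7]), 5.9, 90.2, np.int32(298), array([267., 208.])) [-20.9 -44.4]
```

Emit:
jog_arm(rows=[[[1,-1.2,45],[0,0,-0.014]],[[1,-1.2,90],[0,0,-0.014]],[[1,-1.2,135],[0,0,-0.014]],[[1,-1.2,157],[0,0,-0.014]],[[1,-1.2,166],[0,0,-0.014]],[[1,-1.2,168.5],[0,0,-0.014]],[[1,-1.2,168.5],[0,0,-0.014]]])

```text
time: 35.7
tool_pos: [537.7, -281.3, 9.0]
tcp_rot: [-179.9, 0.1, -178.5]
ft_force: [0.4, -0.1, -0.1]
finger_gap: 52.3
grip_force: 0.0
```

Emit:
jog_arm(rows=[[[0,0,0],[0,0,0]],[[0,0,0],[0,0,0]],[[0,0,0],[0,0,0]],[[0,0,0],[0,0,0]],[[0,0,0],[0,0,0]],[[0,0,0],[0,0,0]]], grip=0)

```text
time: 36.3
tool_pos: [538.3, -281.8, 10.2]
tcp_rot: [-179.9, 0.2, -178.5]
ft_force: [-1.4, 1.3, 7.5]
finger_gap: 28.3
grip_force: 100.3
```

Emit:
jog_arm(rows=[[[0,0,-20],[0,0,0]],[[20,0,-50],[0,0,0]],[[50,0,-90],[0,0,0]],[[60,0,-130],[0,0,0]],[[60,0,-160],[0,0,0]],[[60,0,-165],[0,0,0]],[[60,0,-165],[0,0,0]],[[60,0,-165],[0,0,0]]])

```text
time: 37.1
tool_pos: [476.0, -281.6, 170.3]
tcp_rot: [179.9, -0.1, -178.5]
ft_force: [-0.4, 0.3, -3.7]
finger_gap: 28.3
grip_force: 99.6
```

```bash
python3 - <<'E'
from h import *
s=r.sense();print(s['tool_pos'],s['finger_gap'])
to(*pl(-45,0),165,95.35)
E
```

```text
[ 475.96056112 -281.63970878  170.32705802] 28.303500877420312
-> [470.6  56.5 165.   95.4] shift [ -3.7 338.2   6. ] turn [-0.    -0.003  1.504] J6 now -127 then 1
```

Emit:
jog_arm(rows=[[[-4,40,0],[0,0,0.15]],[[-4,80,0],[0,0,0.3]],[[-4,120,0],[0,0,0.45]],[[-4,160,0],[0,0,0.6]],[[-4,200,0],[0,0,0.75]],[[-4,240,6],[0,0,0.9]],[[-4,280,6],[0,0,1.05]],[[-4,320,6],[0,0,1.2]],[[-4,336,6],[0,0,1.35]],[[-4,336,6],[0,0,1.504]]])

```text
time: 38.1
tool_pos: [469.9, 56.5, 163.7]
tcp_rot: [-179.7, -0.1, 97.9]
ft_force: [0.2, -0.4, -3.3]
finger_gap: 27.8
grip_force: 99.9
```

Emit:
jog_arm(rows=[[[0,0,0],[0,0,0]],[[0,0,15],[0,0,0]],[[0,0,35],[0,0,0]],[[0,0,50],[0,0,0]],[[0,0,56],[0,0,0]],[[0,0,56],[0,0,0]],[[0,0,56],[0,0,0]]])

```text
time: 38.8
tool_pos: [471.9, 53.3, 110.6]
tcp_rot: [-180.0, -0.0, 98.1]
ft_force: [0.5, 0.2, -3.9]
finger_gap: 28.0
grip_force: 100.0
```

```bash
python3 - <<'E'
from h import *
s=r.sense();print(s['ft_force'],s['finger_gap'])
to(*pl(-45,-2),97,95.35)
E
```

```text
[ 0.54458904  0.21991016 -3.89988979] 27.971714049127236
-> [470.8  54.5  97.   95.4] shift [ 1.4 -0.9 13.6] turn [-0.    -0.     0.048] J6 now -8 then 1
```

Emit:
jog_arm(rows=[[[1.4,-1,0],[0,0,0.048]],[[1.4,-1,7],[0,0,0.048]],[[1.4,-1,10],[0,0,0.048]],[[1.4,-1,12],[0,0,0.048]],[[1.4,-1,13],[0,0,0.048]],[[1.4,-1,13.5],[0,0,0.048]],[[1.4,-1,13.5],[0,0,0.048]]])

```text
time: 39.5
tool_pos: [470.7, 54.8, 97.3]
tcp_rot: [180.0, 0.0, 95.3]
ft_force: [-0.3, 0.0, -3.2]
finger_gap: 28.5
grip_force: 100.0
```

Emit:
jog_arm(rows=[[[0,0,0.3],[0,0,0]],[[0,0,0.5],[0,0,0]],[[0,0,0.5],[0,0,0]]])

```text
time: 39.8
tool_pos: [470.9, 54.8, 97.2]
tcp_rot: [180.0, 0.0, 95.3]
ft_force: [-3.3, 0.2, 4.2]
finger_gap: 28.6
grip_force: 100.8
```

Emit:
jog_arm(rows=[[[0,0,0],[0,0,0]],[[0,0,0],[0,0,0]],[[0,0,0],[0,0,0]],[[0,0,-15],[0,0,0]],[[0,0,-50],[0,0,0]],[[0,0,-80],[0,0,0]]], grip=52)

```text
time: 40.4
tool_pos: [470.3, 54.8, 177.5]
tcp_rot: [-180.0, -0.0, 95.3]
ft_force: [0.8, -0.4, 1.3]
finger_gap: 52.0
grip_force: 0.0
```

Emit:
jog_arm(rows=[[[-45,4,0],[0,0,-0.15]],[[-90,8,0],[0,0,-0.3]],[[-135,12,0],[0,0,-0.45]],[[-180,16,0],[0,0,-0.6]],[[-225,20,0],[0,0,-0.75]],[[-270,24,0],[0,0,-0.9]],[[-315,28,0],[0,0,-1.05]],[[-360,32,0],[0,0,-1.2]],[[-395,35,0],[0,0,-1.35]],[[-412,35,0],[0,0,-1.5]]])

```text
time: 41.4
tool_pos: [543.2, -355.5, 176.2]
tcp_rot: [-180.0, 0.0, 177.6]
ft_force: [-1.2, 0.6, 0.4]
finger_gap: 52.1
grip_force: 0.0
```

Emit:
jog_arm(rows=[[[0,0,0],[0,0,0]],[[0,0,0],[0,0,0]],[[0,0,0],[0,0,0]]])

```text
time: 41.7
tool_pos: [543.5, -351.1, 176.5]
tcp_rot: [180.0, -0.0, 177.3]
ft_force: [-0.3, -0.2, 0.2]
finger_gap: 51.7
grip_force: 0.0
```

```bash
python3 - <<'E'
from h import *
bars()
to(544.6,-352,8,182)
stack(110,135);stack(80,100)
E
```

```text
wrist (array([ 543.2, -353.2]), array([149.8,  30.1]), 1.9, 31.9, np.int32(5643), array([254., 173.]))
[ 543.6 -351.   176.7] [180.   -0.  177.3] 41.8 52.2
-> [ 544.6 -352.     8.   182. ] shift [ -1.1  -1.  168.7] turn [ 0.    -0.    -0.081] J6 now -125 then -125
(array([557.4,  66.9]), array([149.4,  31.4]), -80.1, 120.0, np.int32(450), array([252., 188.])) [42.4  2.3]
(array([472.4,  56.8]), array([146.9,  30.7]), -84.7, 120.2, np.int32(455), array([254., 214.])) [-43.2   0.1]
(array([523.8,  16.6]), array([56.2, 29.9]), 5.0, 90.2, np.int32(154), array([267., 200.])) [  4.3 -44.7]
(array([511.1, 111.8]), array([48.7, 45.4]), 9.9, 90.3, np.int32(149), array([239., 203.])) [ 0.5 51.3]
(array([454.3,   9.4]), array([30.1, 16.2]), -84.7, 90.0, np.int32(52), array([268., 222.])) [-65.6 -45.4]
(array([441.8, 101.2]), array([26.1, 25.1]), -87.1, 90.5, np.int32(73), array([240., 224.])) [-69.5  47.2]
```

```bash
python3 - <<'E'
from h import *
p,W,ray,o=look('top')
cv2.imwrite('pics/t3.png',cv2.resize(p[150:250,190:320],None,fx=6,fy=6,interpolation=cv2.INTER_CUBIC))
E
```

```text
(no output)
```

View pics/t3.png

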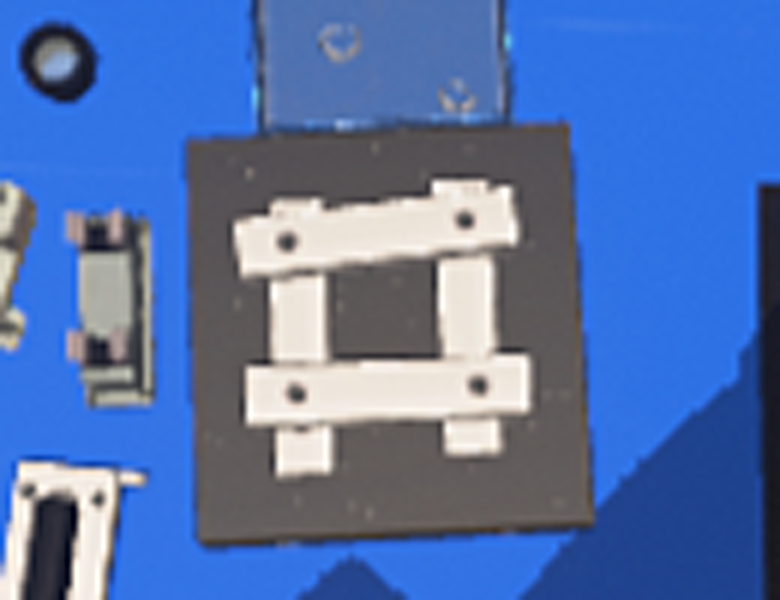

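Emit:
jog_arm(rows=[[[5,40,-40],[0,0,0.14]],[[10,80,-60],[0,0,0.29]],[[15,120,-80],[0,0,0.43]],[[20,160,-100],[0,0,0.57]],[[25,200,-120],[0,0,0.72]],[[30,240,-120],[0,0,0.86]],[[35,280,-120],[0,0,1.0]],[[40,320,-120],[0,0,1.15]],[[45,365,-120],[0,0,1.29]],[[47,410,-120],[0,0,1.43]]])

```text
time: 42.9
tool_pos: [514.4, 57.7, 297.1]
tcp_rot: [179.9, 0.0, 95.8]
ft_force: [0.4, 0.3, -0.3]
finger_gap: 52.0
grip_force: 0.0
```

Emit:
jog_arm(rows=[[[0,0,0],[0,0,0]],[[0,0,0],[0,0,0]],[[0,0,0],[0,0,0]],[[0,0,0],[0,0,0]]])

```text
time: 43.3
tool_pos: [515.1, 54.5, 296.6]
tcp_rot: [-180.0, 0.0, 96.1]
ft_force: [0.0, 0.2, 0.2]
finger_gap: 51.8
grip_force: 0.0
```

```bash
cat >> h.py <<'E'
def wstack(save=None):
    p,W,ray,o=look('wrist',save); z=W[...,2]
    for lo,hi in((52,64),(80,95),(112,125),(142,155)):
        for q in rect(W,(z>lo)&(z<hi),250):print(q, np.round([(q[0]-C)@EX,(q[0]-C)@EY],1))
    s=r.sense(); print(np.round(s['tool_pos'],1),np.round(s['tcp_rot'],1),round(s['time'],1))
E
python3 - <<'E'
from h import *
wstack('w4')
E
```

```text
(array([525.7, 213.4]), array([94.2, 18.3]), 5.0, 53.9, np.int32(1235), array([282.,  10.])) [ 24.5 151.1]
(array([514.3,  60.5]), array([230.3, 219.5]), 5.4, 58.8, np.int32(20877), array([258., 135.])) [-1.1 -0.1]
(array([514.4,  59.9]), array([61.6, 59.2]), 5.5, 58.9, np.int32(2770), array([256., 156.])) [-1.1 -0.7]
(array([437.3, 100.7]), array([28.8, 18.8]), -84.2, 88.9, np.int32(538), array([186., 114.])) [-74.   47.1]
(array([509., 105.]), array([53.9, 34. ]), 4.4, 88.9, np.int32(1571), array([256., 115.])) [-2.2 44.7]
(array([573.1, 112.4]), array([28.9,  9.5]), -84.2, 88.9, np.int32(255), array([320., 116.])) [62.3 46.1]
(array([519.5,  25. ]), array([61.3, 48. ]), 4.0, 88.8, np.int32(1552), array([257., 200.])) [  0.8 -35.9]
(array([449.6,   9.5]), array([30.3, 11.4]), -86.3, 88.7, np.int32(282), array([193., 199.])) [-70.3 -44.8]
(array([556.4,  66.9]), array([149.9,  30.3]), -80.2, 118.9, np.int32(4789), array([300., 158.])) [41.4  2.4]
(array([471.3,  56.7]), array([148.7,  30.2]), -84.7, 118.9, np.int32(4762), array([212., 159.])) [-44.3   0.1]
[515.2  54.5 296.6] [-180.     0.    96.1] 43.4
```

View pics/w4.png

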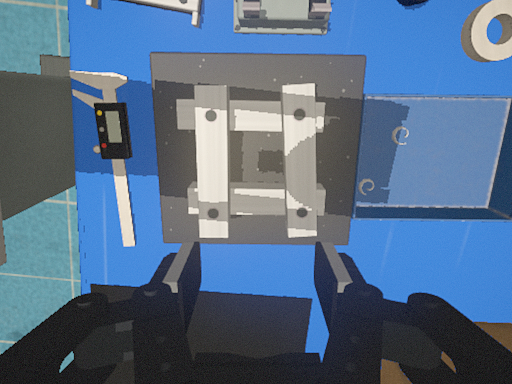

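Emit:
jog_arm(rows=[[[20,-40,20],[0,0,0.013]],[[40,-80,60],[0,0,0.013]],[[54,-105.5,100],[0,0,0.013]],[[54,-105.5,150],[0,0,0.013]],[[54,-105.5,190],[0,0,0.013]],[[54,-105.5,215],[0,0,0.013]],[[54,-105.5,225],[0,0,0.013]],[[54,-105.5,228],[0,0,0.013]],[[54,-105.5,228],[0,0,0.013]],[[54,-105.5,228],[0,0,0.013]]], grip=0)

```text
time: 44.35
tool_pos: [406.1, 98.1, 70.5]
tcp_rot: [179.8, -0.0, 95.4]
ft_force: [0.0, 0.1, 1.1]
finger_gap: -0.2
grip_force: 0.0
```

Emit:
jog_arm(rows=[[[0,3,0],[0,0,0]],[[0,5,0],[0,0,0]],[[0,7,0],[0,0,0]],[[0,8,0],[0,0,0]],[[0,9,0],[0,0,0]],[[0,9,0],[0,0,0]]])

```text
time: 44.95
tool_pos: [413.4, 98.9, 68.6]
tcp_rot: [-180.0, 0.0, 95.4]
ft_force: [-0.4, 0.5, -0.4]
finger_gap: 0.0
grip_force: 0.0
```

```bash
python3 - <<'E'
from h import *
s=r.sense(); print(s['ft_force'],s['finger_gap'],[(s['tool_pos'][:2]-C)@EX,(s['tool_pos'][:2]-C)@EY])
stack(110,135);stack(80,100)
E
```

```text
[-0.38794445  0.46624915 -0.42765756] 0.015899399515886575 [np.float64(-98.00520633826592), np.float64(47.56317412067863)]
(array([557.4,  66.9]), array([149.9,  30.9]), -80.4, 119.8, np.int32(450), array([252., 188.])) [42.4  2.3]
(array([476.6,   9.4]), array([50.9, 29.9]), -87.5, 120.6, np.int32(166), array([269., 214.])) [-43.4 -47.5]
(array([525.1,  10.7]), array([59. , 39.4]), 2.5, 90.6, np.int32(157), array([267., 200.])) [  5.  -50.7]
(array([454.4,   9.5]), array([29.6, 16. ]), -86.1, 90.9, np.int32(52), array([268., 222.])) [-65.5 -45.3]
```

Emit:
jog_arm(rows=[[[0,1,0],[0,0,0]],[[0,2,0],[0,0,0]],[[0,3,0],[0,0,0]],[[0,3,0],[0,0,0]],[[0,3,0],[0,0,0]]])

```text
time: 45.55
tool_pos: [415.1, 99.1, 68.4]
tcp_rot: [-179.8, -0.0, 95.4]
ft_force: [-7.1, -0.2, 6.1]
finger_gap: -0.2
grip_force: 4.0
```

Emit:
jog_arm(rows=[[[0,1,0],[0,0,0]],[[0,2,0],[0,0,0]],[[0,3,0],[0,0,0]],[[0,3,0],[0,0,0]],[[0,3,0],[0,0,0]]])

```text
time: 46.05
tool_pos: [418.1, 99.5, 68.4]
tcp_rot: [-179.8, -0.0, 95.4]
ft_force: [-7.9, -0.6, 6.3]
finger_gap: 0.0
grip_force: 3.9
```

```bash
python3 - <<'E'
from h import *
s=r.sense(); print(s['ft_force'],[(s['tool_pos'][:2]-C)@EX,(s['tool_pos'][:2]-C)@EY])
stack(110,135)
E
```

```text
[-7.86518326 -0.58372247  6.31192801] [np.float64(-93.29725185499657), np.float64(47.66117706446329)]
(array([559.3,  67.5]), array([149.4,  31.2]), -82.4, 119.8, np.int32(452), array([252., 187.])) [44.3  2.7]
(array([476.4,   9.4]), array([50.8, 29.7]), -87.5, 120.4, np.int32(167), array([269., 213.])) [-43.6 -47.4]
```

Emit:
jog_arm(rows=[[[0,1,0],[0,0,0]],[[0,2,0],[0,0,0]],[[0,3,0],[0,0,0]],[[0,3.5,0],[0,0,0]],[[0,3.5,0],[0,0,0]],[[0,3.5,0],[0,0,0]]])

```text
time: 46.7
tool_pos: [421.5, 99.7, 68.4]
tcp_rot: [-179.8, 0.0, 95.4]
ft_force: [-8.1, -0.5, 5.9]
finger_gap: 0.2
grip_force: 4.2
```

Emit:
jog_arm(rows=[[[0,-12,0],[0,0,0]],[[0,-24,0],[0,0,0]],[[0,-25,-40],[0,0,0]],[[0,0,-90],[0,0,0]],[[-10,40,-140],[0,0,0]],[[-30,60,-190],[0,0,0]],[[-50,60,-230],[0,0,0]],[[-50,60,-230],[0,0,0]],[[-50,60,-230],[0,0,0]]], grip=52)

```text
time: 47.6
tool_pos: [489.6, 54.7, 302.7]
tcp_rot: [179.6, 0.0, 95.3]
ft_force: [0.3, -0.3, -0.9]
finger_gap: 51.5
grip_force: 0.0
```

```bash
python3 - <<'E'
from h import *
wstack('w5')
E
```

```text
(array([525., 215.]), array([94.9, 21.7]), 5.1, 53.9, np.int32(1393), array([302.,  12.])) [ 23.9 152.7]
(array([514.4,  60.2]), array([230.8, 218.8]), 5.4, 58.8, np.int32(20148), array([273., 137.])) [-1.  -0.4]
(array([520.4,  60.3]), array([61.4, 59.1]), 5.3, 58.9, np.int32(2630), array([283., 157.])) [ 4.9 -0.9]
(array([515.6, 108.4]), array([56.7, 52.5]), -85.4, 88.9, np.int32(1515), array([286., 117.])) [ 4.6 47.5]
(array([447. , 101.7]), array([29.4, 21.9]), -84.7, 88.9, np.int32(617), array([219., 116.])) [-64.3  47.2]
(array([519.8,  23.5]), array([61.1, 45.2]), 6.3, 88.8, np.int32(1500), array([281., 200.])) [  0.9 -37.4]
(array([451.1,  10. ]), array([30.8, 14.8]), -87.3, 88.8, np.int32(363), array([218., 200.])) [-68.7 -44.5]
(array([475. ,  56.7]), array([150.3,  30.1]), -89.1, 118.9, np.int32(4511), array([242., 161.])) [-40.6  -0.2]
(array([560.3,  67.5]), array([148.3,  30.6]), -84.7, 118.9, np.int32(4640), array([328., 158.])) [45.3  2.6]
[488.3  55.3 300. ] [179.8   0.   95.4] 47.6
```

Emit:
jog_arm(rows=[[[3,-12,40],[0,0,0.078]],[[3,-12,85],[0,0,0.078]],[[3,-12,130],[0,0,0.078]],[[3,-12,160],[0,0,0.078]],[[3,-12,165],[0,0,0.078]],[[3,-12,165],[0,0,0.078]],[[3,-12,165],[0,0,0.078]]])

```text
time: 48.35
tool_pos: [475.9, 57.8, 135.1]
tcp_rot: [179.9, -0.0, 91.0]
ft_force: [0.1, 0.3, -0.2]
finger_gap: 52.1
grip_force: 0.0
```

```bash
python3 - <<'E'
from h import *
to(476,57,97.5,90.9)
E
```

```text
-> [476.   57.   97.5  90.9] shift [-0.8  0.1 37.6] turn [ 0.002 -0.     0.001] J6 now 0 then 6
```

Emit:
jog_arm(rows=[[[-0.8,0,20],[0,0,0]],[[-0.8,0,32],[0,0,0]],[[-0.8,0,37],[0,0,0]],[[-0.8,0,37.5],[0,0,0]],[[-0.8,0,37.5],[0,0,0]]])

```text
time: 48.85
tool_pos: [475.5, 56.8, 96.8]
tcp_rot: [180.0, -0.0, 91.0]
ft_force: [0.9, 0.3, 0.2]
finger_gap: 51.7
grip_force: 0.0
```

Emit:
jog_arm(rows=[[[0,0,0],[0,0,0]],[[0,0,0],[0,0,0]],[[0,0,0],[0,0,0]],[[0,0,0],[0,0,0]],[[0,0,0],[0,0,0]],[[0,0,0],[0,0,0]]], grip=0)

```text
time: 49.45
tool_pos: [475.8, 56.8, 97.3]
tcp_rot: [179.9, 0.0, 91.0]
ft_force: [-2.3, 0.6, 5.0]
finger_gap: 27.9
grip_force: 100.0
```

Emit:
jog_arm(rows=[[[0,0,-8],[0,0,0]],[[0,0,-15],[0,0,0]],[[-0.4,-5.4,-15],[0,0,-0.078]],[[-0.4,-5.4,-15],[0,0,-0.078]],[[-0.4,-5.4,-15],[0,0,-0.078]],[[-0.4,-5.4,-15],[0,0,-0.078]]])

```text
time: 50.05
tool_pos: [469.6, 56.3, 111.0]
tcp_rot: [-180.0, -0.0, 95.3]
ft_force: [0.6, 0.8, -3.2]
finger_gap: 27.8
grip_force: 99.1
```

```bash
python3 - <<'E'
from h import *
to(470.6,56.5,97,95.35)
E
```

```text
-> [470.6  56.5  97.   95.4] shift [ 0.1  1.  14. ] turn [-0. -0. -0.] J6 now -5 then 1
```

Emit:
jog_arm(rows=[[[0,1,6],[0,0,0]],[[0,1,10],[0,0,0]],[[0,1,12],[0,0,0]],[[0,1,13],[0,0,0]],[[0,1,14],[0,0,0]],[[0,1,14.3],[0,0,0]],[[0,1,14.3],[0,0,0]]])

```text
time: 50.75
tool_pos: [470.8, 56.4, 97.3]
tcp_rot: [180.0, 0.0, 95.4]
ft_force: [-3.4, 0.4, 3.2]
finger_gap: 28.3
grip_force: 99.9
```

Emit:
jog_arm(rows=[[[0,0,0],[0,0,0]],[[0,0,0],[0,0,0]],[[0,0,0],[0,0,0]],[[0,0,-15],[0,0,0]],[[0,0,-50],[0,0,0]],[[0,0,-80],[0,0,0]]], grip=52)

```text
time: 51.35
tool_pos: [470.5, 56.3, 177.8]
tcp_rot: [-180.0, -0.0, 95.4]
ft_force: [1.0, -0.5, 0.5]
finger_gap: 52.0
grip_force: 0.0
```

Emit:
jog_arm(rows=[[[-45,4,0],[0,0,-0.15]],[[-90,8,0],[0,0,-0.3]],[[-135,12,0],[0,0,-0.45]],[[-180,16,0],[0,0,-0.6]],[[-225,20,0],[0,0,-0.75]],[[-270,24,0],[0,0,-0.9]],[[-315,28,0],[0,0,-1.05]],[[-360,32,0],[0,0,-1.2]],[[-395,35,0],[0,0,-1.35]],[[-412,36,0],[0,0,-1.5]]])

```text
time: 52.35
tool_pos: [545.2, -353.8, 176.5]
tcp_rot: [-179.9, 0.0, 177.8]
ft_force: [0.0, 0.7, 0.3]
finger_gap: 51.7
grip_force: 0.0
```

Emit:
jog_arm(rows=[[[-1,-1,0],[0,0,-0.081]],[[-1,-1,0],[0,0,-0.081]],[[-1,-1,0],[0,0,-0.081]],[[-1,-1,0],[0,0,-0.081]]])

```text
time: 52.75
tool_pos: [546.5, -350.9, 176.9]
tcp_rot: [180.0, 0.0, -177.9]
ft_force: [-0.6, 0.8, 0.1]
finger_gap: 51.7
grip_force: 0.0
```

```bash
python3 - <<'E'
from h import *
bars()
to(544.6,-352,8,182)
stack(110,135);stack(80,100)
E
```

```text
wrist (array([ 543.2, -353.2]), array([149.6,  30. ]), 1.9, 32.0, np.int32(5693), array([255., 169.]))
[ 546.5 -350.9  177. ] [-180.     0.  -177.9] 52.8 51.8
-> [ 544.6 -352.     8.   182. ] shift [  1.9  -1.  169. ] turn [-0.     0.     0.002] J6 now -129 then -125
(array([561.1,  67.4]), array([149.2,  31.3]), -85.0, 120.1, np.int32(448), array([252., 187.])) [46.1  2.4]
(array([472.4,  56.8]), array([147.3,  30.6]), -84.2, 120.1, np.int32(458), array([254., 214.])) [-43.2   0.1]
(array([515.9, 102.2]), array([56.9, 39.6]), 3.0, 90.3, np.int32(168), array([239., 202.])) [ 4.4 41.3]
(array([524.5,  18.7]), array([54.9, 32.8]), 6.3, 90.4, np.int32(156), array([267., 200.])) [  5.1 -42.7]
(array([454.2,  11.1]), array([26.6, 16.1]), -84.9, 90.2, np.int32(52), array([268., 222.])) [-65.6 -43.7]
(array([445.6,  99.8]), array([31.2, 15.1]), -82.7, 91.1, np.int32(48), array([240., 223.])) [-65.9  45.4]
```

Emit:
jog_arm(rows=[[[2,-1,45],[0,0,0]],[[2,-1,90],[0,0,0]],[[2,-1,135],[0,0,0]],[[2,-1,157],[0,0,0]],[[2,-1,166],[0,0,0]],[[2,-1,169],[0,0,0]],[[2,-1,169],[0,0,0]]])

```text
time: 53.6
tool_pos: [545.3, -353.1, 9.3]
tcp_rot: [-179.9, 0.1, -177.8]
ft_force: [-0.3, -0.4, 0.1]
finger_gap: 52.5
grip_force: 0.0
```

Emit:
jog_arm(rows=[[[0,0,0],[0,0,0]],[[0,0,0],[0,0,0]],[[0,0,0],[0,0,0]],[[0,0,0],[0,0,0]],[[0,0,0],[0,0,0]],[[0,0,0],[0,0,0]]], grip=0)

```text
time: 54.2
tool_pos: [546.0, -353.7, 10.6]
tcp_rot: [-179.9, 0.2, -177.8]
ft_force: [-0.5, 0.1, 7.9]
finger_gap: 28.2
grip_force: 100.5
```

Emit:
jog_arm(rows=[[[0,0,-20],[0,0,0]],[[20,0,-50],[0,0,0]],[[50,0,-90],[0,0,0]],[[60,0,-130],[0,0,0]],[[60,0,-170],[0,0,0]],[[60,0,-190],[0,0,0]],[[60,0,-190],[0,0,0]],[[60,0,-190],[0,0,0]]])

```text
time: 55.0
tool_pos: [484.4, -354.7, 197.5]
tcp_rot: [-180.0, 0.0, -177.8]
ft_force: [-0.2, 0.3, -4.7]
finger_gap: 28.3
grip_force: 99.5
```

```bash
python3 - <<'E'
from h import *
s=r.sense();print(s['tool_pos'],s['finger_gap'])
to(*pl(1,-45),175,185.35)
E
```

```text
[ 484.35026066 -354.74057038  197.47588097] 28.349714642990964
-> [520.6  16.  175.  185.4] shift [-50.4 369.1  22.4] turn [-0.     0.    -0.055] J6 now -133 then -94
```

Emit:
jog_arm(rows=[[[-5,45,0],[0,0,-0.055]],[[-10,90,0],[0,0,-0.055]],[[-15,135,0],[0,0,-0.055]],[[-20,180,0],[0,0,-0.055]],[[-25,225,0],[0,0,-0.055]],[[-32,270,10],[0,0,-0.055]],[[-40,315,22],[0,0,-0.055]],[[-48,355,22],[0,0,-0.055]],[[-51,369,22],[0,0,-0.055]],[[-51,369,22],[0,0,-0.055]]])

```text
time: 56.0
tool_pos: [520.0, 18.0, 173.3]
tcp_rot: [179.9, -0.2, -174.5]
ft_force: [-0.4, -0.4, -2.3]
finger_gap: 28.5
grip_force: 100.0
```

Emit:
jog_arm(rows=[[[0,0,0],[0,0,0]],[[0,0,0],[0,0,0]],[[0,0,15],[0,0,0]],[[0,0,28],[0,0,0]],[[0,0,36],[0,0,0]],[[0,0,36],[0,0,0]],[[0,0,36],[0,0,0]]])

```text
time: 56.7
tool_pos: [521.0, 15.7, 139.4]
tcp_rot: [180.0, -0.1, -174.7]
ft_force: [0.5, 0.5, -3.6]
finger_gap: 28.1
grip_force: 100.0
```

```bash
python3 - <<'E'
from h import *
s=r.sense();print(s['ft_force'],s['finger_gap'])
to(*pl(1.5,-45),127.5,185.35)
E
```

```text
[ 0.46683644  0.46118741 -3.64001624] 28.062369521682093
-> [521.1  16.  127.5 185.4] shift [-0.2  0.3 11.9] turn [ 0.    -0.001 -0.   ] J6 now -99 then -94
```

Emit:
jog_arm(rows=[[[0,0.3,5],[0,0,0]],[[0,0.3,8],[0,0,0]],[[0,0.3,10],[0,0,0]],[[0,0.3,11.5],[0,0,0]],[[0,0.3,12],[0,0,0]],[[0,0.3,12],[0,0,0]],[[0,0.3,12],[0,0,0]]])

```text
time: 57.4
tool_pos: [521.3, 16.1, 128.0]
tcp_rot: [-180.0, 0.0, -174.7]
ft_force: [0.1, -0.1, -3.4]
finger_gap: 28.2
grip_force: 100.0
```

Emit:
jog_arm(rows=[[[0,0,0.5],[0,0,0]],[[0,0,1],[0,0,0]],[[0,0,1.3],[0,0,0]],[[0,0,1.3],[0,0,0]]])

```text
time: 57.8
tool_pos: [521.4, 16.2, 127.6]
tcp_rot: [-180.0, 0.0, -174.7]
ft_force: [-5.3, 0.4, 5.5]
finger_gap: 28.2
grip_force: 101.4
```

Emit:
jog_arm(rows=[[[0,0,0],[0,0,0]],[[0,0,0],[0,0,0]],[[0,0,0],[0,0,0]],[[0,0,-15],[0,0,0]],[[0,0,-50],[0,0,0]],[[0,0,-90],[0,0,0]],[[0,0,-115],[0,0,0]]], grip=52)

```text
time: 58.5
tool_pos: [522.3, 16.1, 246.1]
tcp_rot: [-180.0, 0.2, -174.7]
ft_force: [0.7, 0.0, 1.0]
finger_gap: 52.0
grip_force: 0.0
```

Emit:
jog_arm(rows=[[[-5,40,0],[0,0,0]],[[-10,80,0],[0,0,0]],[[-15,120,0],[0,0,0]],[[-20,160,0],[0,0,0]],[[-24,190,0],[0,0,0]],[[-24,199,0],[0,0,0]],[[-24,199,0],[0,0,0]],[[-24,199,0],[0,0,0]],[[-24,199,0],[0,0,0]]])

```text
time: 59.4
tool_pos: [526.9, 215.2, 241.9]
tcp_rot: [-180.0, 0.0, -174.7]
ft_force: [0.7, -0.5, -0.3]
finger_gap: 52.3
grip_force: 0.0
```

```bash
python3 - <<'E'
from h import *
p,W,ray,o=look('wrist','w6'); z=W[...,2]
m=(abs(W[...,1]-218)<45)&(abs(W[...,0]-530)<90)
for lo,hi in((49,58),(70,102),(1.5,14)):
    for q in rect(W,m&(z>lo)&(z<hi),60): print(lo,q)
s=r.sense(); print(np.round(s['tool_pos'],1),np.round(s['tcp_rot'],1),s['time'])
stack(140,165);stack(110,135)
E
```

```text
49 (array([481.4, 215.2]), array([29.4,  9.5]), -82.5, 53.8, np.int32(248), array([262., 124.]))
49 (array([526. , 219.4]), array([49. , 29.9]), 4.8, 53.8, np.int32(1353), array([262., 170.]))
49 (array([578.2, 174.5]), array([77.1,  5. ]), 5.4, 56.4, np.int32(157), array([216., 217.]))
70 (array([492.5, 205.4]), array([16.2,  8.6]), 5.1, 91.9, np.int32(216), array([250., 140.]))
70 (array([490.5, 227. ]), array([16. ,  8.3]), 6.1, 91.3, np.int32(215), array([275., 140.]))
70 (array([558. , 211.5]), array([16.4,  8.2]), 5.2, 91.0, np.int32(187), array([251., 211.]))
70 (array([556.1, 233.1]), array([16.4,  8.9]), 6.1, 91.3, np.int32(204), array([274., 211.]))
1.5 (array([523.2, 218.9]), array([108. ,  38.9]), 4.6, 6.8, np.int32(532), array([255., 136.]))
1.5 (array([543.9, 240. ]), array([62.9,  2.4]), 5.3, 6.6, np.int32(109), array([278., 177.]))
[526.9 215.2 241.8] [-180.     0.  -174.8] 59.45
(array([520.6,  16.5]), array([150.2,  30.1]), 5.1, 150.2, np.int32(465), array([268., 199.])) [  1.1 -44.5]
(array([59.6, -7. ]), array([101.7,  22.8]), 82.6, 152.8, np.int32(69), array([268., 356.])) [-460.1  -24.9]
(array([559.5,  88.6]), array([106.8,  30.8]), -85.1, 120.0, np.int32(325), array([245., 187.])) [46.5 23.7]
(array([470.1,  78.7]), array([102.9,  30.1]), -84.3, 120.1, np.int32(319), array([247., 215.])) [-43.4  22.1]
(array([477.8,  -9.9]), array([28.3, 12.8]), 4.4, 119.9, np.int32(42), array([275., 213.])) [-44.  -66.8]
(array([58.5, -6.1]), array([107. ,  25.3]), 82.7, 123.2, np.int32(69), array([267., 353.])) [-461.1  -23.9]
```

View pics/w6.png

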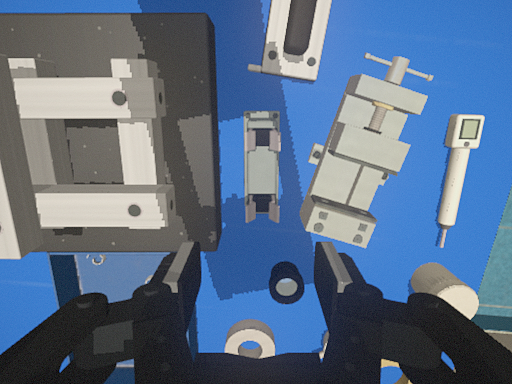

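Emit:
jog_arm(rows=[[[-6,45,0],[0,0,0.09]],[[-11,90,0],[0,0,0.18]],[[-16,135,10],[0,0,0.18]],[[-21,180,20],[0,0,0.18]],[[-26,215,40],[0,0,0.18]],[[-26,225,60],[0,0,0.18]],[[-26,225,60],[0,0,0.18]],[[-26,225,60],[0,0,0.18]],[[-26,225,60],[0,0,0.18]]])

```text
time: 60.45
tool_pos: [532.6, 442.0, 183.4]
tcp_rot: [179.9, 0.1, 175.0]
ft_force: [0.4, 0.1, 0.9]
finger_gap: 52.0
grip_force: 0.0
```

```bash
python3 - <<'E'
from h import *
p,W,ray,o=look('wrist','w7'); z=W[...,2]
m=(abs(W[...,1]-443)<60)&(abs(W[...,0]-530)<110)
hs=cv2.cvtColor(p,cv2.COLOR_BGR2HSV); blue=(hs[...,0]>95)&(hs[...,0]<130)&(hs[...,1]>120)
for lo,hi in((5,26),(12,26)):
    for q in rect(W,m&(z>lo)&(z<hi)&~blue,100): print(lo,q)
mm=m&(z>5)&(z<26)&~blue
for x in range(450,600,10):
    k=mm&(abs(W[...,0]-x)<4)
    if k.sum()>5: w=W[k][:,1]; print(x,round(w.min(),1),round(w.max(),1),round((w.min()+w.max())/2,1),round(np.median(W[k][:,2]),1))
s=r.sense(); print(np.round(s['tool_pos'],1),np.round(s['tcp_rot'],1),s['time'])
E
```

```text
5 (array([531.5, 442.8]), array([157.5,  29.8]), 3.7, 16.1, np.int32(3186), array([254., 148.]))
5 (array([637.2, 450.5]), array([30.2,  5.5]), 89.9, 16.0, np.int32(274), array([274., 272.]))
12 (array([519.2, 442.1]), array([132.9,  29.8]), 3.7, 16.3, np.int32(2909), array([254., 143.]))
12 (array([637.2, 450.5]), array([30.2,  5.5]), 89.8, 19.5, np.int32(191), array([274., 274.]))
450 427.4 451.3 439.4 15.3
460 423.3 453.2 438.3 17.0
470 423.9 453.6 438.7 17.0
480 424.6 454.5 439.5 16.9
490 425.6 454.0 439.8 15.8
500 431.8 450.0 440.9 15.2
510 432.5 450.4 441.5 15.4
520 433.4 451.4 442.4 15.4
530 434.2 451.7 442.9 15.3
540 434.6 452.6 443.6 15.5
550 435.3 453.0 444.2 15.5
560 436.2 454.0 445.1 15.3
570 436.7 454.4 445.5 15.2
580 437.8 453.7 445.8 14.3
590 444.8 448.9 446.9 9.2
[532.8 442.2 183.7] [1.799e+02 1.000e-01 1.749e+02] 60.5
```

View pics/w7.png

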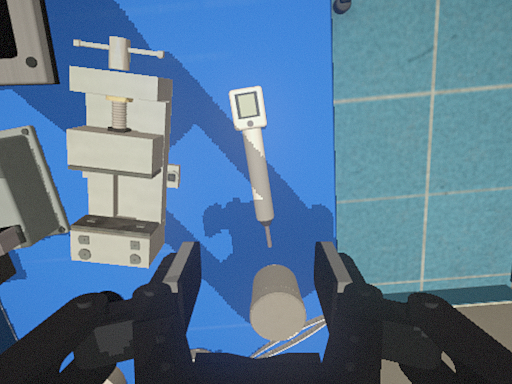

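Emit:
jog_arm(rows=[[[-3.6,1,45],[0,0,-0.14]],[[-3.6,1,90],[0,0,-0.155]],[[-3.6,1,130],[0,0,-0.155]],[[-3.6,1,155],[0,0,-0.155]],[[-3.6,1,168],[0,0,-0.155]],[[-3.6,1,172],[0,0,-0.155]],[[-3.6,1,172],[0,0,-0.155]],[[-3.6,1,172],[0,0,-0.155]]])

```text
time: 61.3
tool_pos: [536.8, 444.6, 12.3]
tcp_rot: [179.9, 0.2, -176.1]
ft_force: [-0.2, -0.1, 0.3]
finger_gap: 51.7
grip_force: 0.0
```

```bash
python3 - <<'E'
from h import *
to(536.5,443.2,3,183.8)
E
```

```text
-> [536.5 443.2   3.  183.8] shift [ 0.5 -1.4  9.3] turn [0.002 0.003 0.002] J6 now -58 then -54
```

Emit:
jog_arm(rows=[[[0.5,-1.4,4],[0,0,0]],[[0.5,-1.4,7],[0,0,0]],[[0.5,-1.4,8.5],[0,0,0]],[[0.5,-1.4,9],[0,0,0]],[[0.5,-1.4,9],[0,0,0]]])

```text
time: 61.8
tool_pos: [534.7, 442.1, 0.3]
tcp_rot: [-180.0, -0.0, -176.1]
ft_force: [1.0, -0.1, 0.0]
finger_gap: 51.8
grip_force: 0.0
```

Emit:
jog_arm(rows=[[[0,0,0],[0,0,0]],[[0,0,0],[0,0,0]],[[0,0,0],[0,0,0]],[[0,0,0],[0,0,0]],[[0,0,0],[0,0,0]],[[0,0,0],[0,0,0]],[[0,0,0],[0,0,0]]], grip=0, force=70)

```text
time: 62.5
tool_pos: [535.1, 442.4, 0.9]
tcp_rot: [180.0, 0.0, -176.1]
ft_force: [-1.4, 0.3, 3.6]
finger_gap: 15.1
grip_force: 68.5
```

Emit:
jog_arm(rows=[[[0,0,-15],[0,0,0]],[[0,0,-40],[0,0,0]],[[0,0,-80],[0,0,0]],[[0,0,-120],[0,0,0]],[[0,0,-150],[0,0,0]],[[0,0,-160],[0,0,0]],[[0,0,-160],[0,0,0]],[[0,0,-160],[0,0,0]]])

```text
time: 63.3
tool_pos: [534.0, 441.6, 158.6]
tcp_rot: [-179.9, -0.1, -176.1]
ft_force: [-0.2, -0.4, -0.9]
finger_gap: 15.2
grip_force: 68.4
```

```bash
python3 - <<'E'
from h import *
s=r.sense();print(s['ft_force'],s['finger_gap'])
p,W,ray,o=look('wrist'); z=W[...,2]; T=tcp()
# points of the held stick near the tool: in tool coords
Q=(W-T[:3,3])@T[:3,:3]
m=(Q[...,2]>-40)&(Q[...,2]<20)&(abs(Q[...,1])<25)&(Q[...,0]>13)
for x in range(-5,100,8):
    k=m&(abs(Q[...,0]-x)<4)
    if k.sum()>5: q=Q[k]; print(x,np.round([q[:,1].min(),q[:,1].max(),q[:,2].min(),np.median(q[:,2])],1))
to(524.5,219,150,185.3)
E
```

```text
[-0.1980699  -0.41444493 -0.92693825] 15.153537722410997
11 [ -8.9   8.9 -17.7 -15.6]
19 [ -8.9   9.2 -18.  -15.7]
27 [ -8.7   9.1 -18.5 -15.5]
35 [ -8.6   9.3 -18.2 -15.6]
43 [-13.   14.1 -18.2 -15.6]
51 [-14.6  15.3 -19.4 -16.8]
59 [-14.6  15.6 -19.4 -17. ]
67 [-14.6  15.4 -19.4 -17. ]
75 [-14.5  15.6 -19.6 -16.9]
83 [-13.9  15.2 -18.4 -16. ]
-> [524.5 219.  150.  185.3] shift [  24.2 -221.2    8.2] turn [-0.002 -0.004 -0.024] J6 now -59 then -73
```

Emit:
jog_arm(rows=[[[4,-40,0],[0,0,-0.024]],[[9,-80,0],[0,0,-0.024]],[[14,-120,0],[0,0,-0.024]],[[19,-160,10],[0,0,-0.024]],[[23,-195,25],[0,0,-0.024]],[[25.7,-215,38],[0,0,-0.024]],[[25.7,-221,38],[0,0,-0.024]],[[25.7,-221,38],[0,0,-0.024]],[[25.7,-221,38],[0,0,-0.024]],[[25.7,-221,38],[0,0,-0.024]]])

```text
time: 64.35
tool_pos: [524.7, 221.3, 123.2]
tcp_rot: [180.0, 0.1, -174.6]
ft_force: [0.4, 0.1, 0.5]
finger_gap: 15.5
grip_force: 68.6
```

```bash
python3 - <<'E'
from h import *
s=r.sense();print(s['ft_force'],s['finger_gap'])
to(523,219,68.5,185.3)
p,W,ray,o=look('wrist','w8'); T=tcp(); Q=(W-T[:3,3])@T[:3,:3]; z=W[...,2]
m=(Q[...,2]>-40)&(Q[...,2]<0)&(abs(Q[...,1])<25)
for x in range(19,100,8):
    k=m&(abs(Q[...,0]-x)<4)
    if k.sum()>5: q=Q[k]; print(x,np.round([q[:,1].min(),q[:,1].max(),q[:,2].min(),np.median(q[:,2])],1))
mm=(abs(W[...,1]-218)<45)&(abs(W[...,0]-530)<90)
for q in rect(W,mm&(z>70)&(z<100)&(Q[...,2]>12),40): print(q)
E
```

```text
[0.36792402 0.14738358 0.50753489] 15.47575769886925
-> [523.  219.   68.5 185.3] shift [ 2.  -2.2 54.7] turn [0.001 0.001 0.001] J6 now -78 then -73
19 [ -9.1   9.  -18.1 -14.6]
27 [ -9.    9.  -17.4 -14.6]
35 [ -8.8   9.  -17.4 -14.7]
43 [-13.2  13.9 -17.2 -14.6]
51 [-14.8  15.1 -18.2 -16. ]
59 [-14.8  15.2 -18.5 -16.2]
67 [-14.8  15.3 -18.3 -16.2]
75 [-14.6  15.4 -18.6 -16.1]
83 [-14.5  15.  -17.4 -15.2]
(array([494.4, 204. ]), array([13.1,  5.9]), 6.5, 94.1, np.int32(277), array([230., 176.]))
(array([492.3, 230.6]), array([12.4,  1.8]), 6.9, 95.6, np.int32(76), array([282., 178.]))
```

View pics/w8.png

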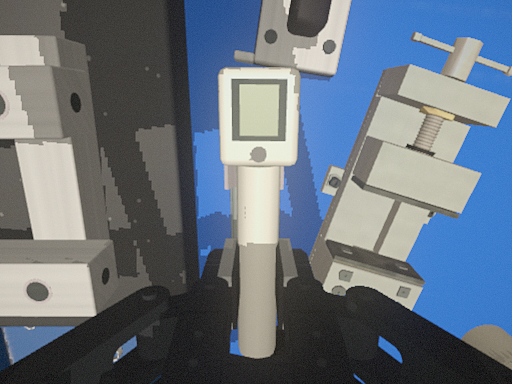

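Emit:
jog_arm(rows=[[[2,-2.2,5],[0,0,0]],[[2,-2.2,12],[0,0,0]],[[2,-2.2,19],[0,0,0]],[[2,-2.2,24],[0,0,0]],[[2,-2.2,24],[0,0,0]],[[2,-2.2,24],[0,0,0]],[[2,-2.2,24],[0,0,0]]])

```text
time: 65.1
tool_pos: [522.7, 217.6, 98.8]
tcp_rot: [180.0, 0.0, -174.7]
ft_force: [0.2, -0.2, -0.4]
finger_gap: 15.5
grip_force: 68.6
```

```bash
python3 - <<'E'
from h import *
s=r.sense();print(s['ft_force'],s['finger_gap'])
to(523,219,68.5,185.3)
E
```

```text
[ 0.19219078 -0.20226956 -0.41267164] 15.478595496966278
-> [523.  219.   68.5 185.3] shift [-0.4  1.3 30.3] turn [ 0.  0. -0.] J6 now -78 then -73
```

Emit:
jog_arm(rows=[[[0,1.3,3],[0,0,0]],[[0,1.3,6],[0,0,0]],[[0,1.3,9],[0,0,0]],[[0,1.3,12],[0,0,0]],[[0,1.3,14],[0,0,0]],[[0,1.3,16],[0,0,0]],[[0,1.3,16],[0,0,0]]])

```text
time: 65.8
tool_pos: [522.4, 218.9, 82.4]
tcp_rot: [180.0, 0.0, -174.7]
ft_force: [-0.6, 0.4, -0.4]
finger_gap: 15.3
grip_force: 69.1
```

Emit:
jog_arm(rows=[[[0,0,2],[0,0,0]],[[0,0,4],[0,0,0]],[[0,0,6],[0,0,0]],[[0,0,8],[0,0,0]],[[0,0,8],[0,0,0]],[[0,0,8],[0,0,0]]])

```text
time: 66.4
tool_pos: [522.0, 218.8, 73.9]
tcp_rot: [-180.0, -0.1, -174.7]
ft_force: [-0.5, 0.4, -1.7]
finger_gap: 15.3
grip_force: 68.9
```

Emit:
jog_arm(rows=[[[0,0,1.5],[0,0,0]],[[0,0,3],[0,0,0]],[[0,0,4.5],[0,0,0]],[[0,0,5.5],[0,0,0]],[[0,0,5.5],[0,0,0]],[[0,0,5.5],[0,0,0]]])

```text
time: 67.0
tool_pos: [522.4, 218.8, 69.0]
tcp_rot: [-180.0, -0.0, -174.7]
ft_force: [0.1, 0.2, -0.8]
finger_gap: 15.5
grip_force: 70.0
```

Emit:
jog_arm(rows=[[[0,0,1],[0,0,0]],[[0,0,1.5],[0,0,0]],[[0,0,1.5],[0,0,0]],[[0,0,1.5],[0,0,0]]])

```text
time: 67.4
tool_pos: [522.6, 218.9, 68.7]
tcp_rot: [-180.0, 0.0, -174.7]
ft_force: [-4.6, -2.3, 9.7]
finger_gap: 15.4
grip_force: 71.1
```

```bash
python3 - <<'E'
from h import *
p,W,ray,o=look('wrist','w9'); T=tcp(); Q=(W-T[:3,3])@T[:3,:3]; z=W[...,2]
m=(abs(Q[...,1])<25)&(z>60)&(z<110)
for x in range(19,100,8):
    k=m&(abs(Q[...,0]-x)<4)
    if k.sum()>5: q=Q[k]; print(x,np.round([q[:,1].min(),q[:,1].max(),W[k][:,2].max(),np.median(W[k][:,2])],1))
print(r.sense()['ft_force'])
E
```

```text
19 [-15.4  14.8  94.4  83.7]
27 [-15.4  15.5  97.2  87.7]
35 [-15.4  15.4  97.5  86.9]
43 [-14.5  15.2  96.8  83.4]
51 [-14.9  14.9  87.5  84.8]
59 [-15.   15.2  87.2  85. ]
67 [-14.9  15.2  87.3  85.1]
75 [-14.9  15.2  87.2  85. ]
83 [-14.7  15.   86.6  84.1]
[-4.97874937 -1.30245144  9.00052419]
```

View pics/w9.png

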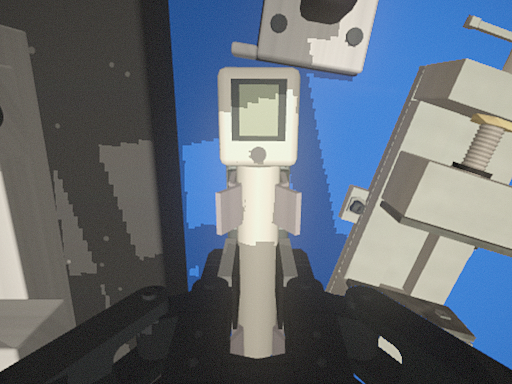

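Emit:
jog_arm(rows=[[[0,0,0],[0,0,0]],[[0,0,0],[0,0,0]],[[0,0,0],[0,0,0]],[[0,0,0],[0,0,0]]], grip=40)

```text
time: 67.85
tool_pos: [522.3, 218.9, 67.4]
tcp_rot: [-180.0, -0.0, -174.7]
ft_force: [-0.2, -0.8, 0.4]
finger_gap: 40.0
grip_force: 0.0
```

Emit:
jog_arm(rows=[[[0,0,-15],[0,0,0]],[[0,0,-40],[0,0,0]],[[0,0,-80],[0,0,0]],[[0,0,-120],[0,0,0]],[[0,0,-160],[0,0,0]],[[0,0,-190],[0,0,0]],[[40,20,-190],[0,0,0]],[[80,40,-190],[0,0,0]],[[80,40,-190],[0,0,0]],[[80,40,-190],[0,0,0]]])

```text
time: 68.85
tool_pos: [438.7, 251.8, 258.9]
tcp_rot: [180.0, 0.1, -174.6]
ft_force: [0.5, 0.1, 0.3]
finger_gap: 40.2
grip_force: 0.0
```

Emit:
jog_arm(rows=[[[40,30,0],[0,0,0]],[[80,60,0],[0,0,0]],[[80,100,0],[0,0,0]],[[80,140,0],[0,0,0]],[[80,180,0],[0,0,0]],[[80,180,0],[0,0,0]],[[80,180,0],[0,0,0]]])

```text
time: 69.55
tool_pos: [343.4, 423.6, 257.3]
tcp_rot: [-179.9, -0.0, -174.7]
ft_force: [-0.2, -0.7, 0.3]
finger_gap: 40.0
grip_force: 0.0
```

```bash
python3 - <<'E'
from h import *
p,W,ray,o=look('top'); z=W[...,2]
cv2.imwrite('pics/t4.png',cv2.resize(p[110:270,130:330],None,fx=3.7,fy=3.7,interpolation=cv2.INTER_CUBIC))
m=(abs(W[...,1]-218)<45)&(abs(W[...,0]-520)<110)
for q in rect(W,m&(z>66)&(z<100),30): print(q)
stack(140,165);stack(110,135);stack(80,100)
print(r.sense()['tool_pos'])
E
```

```text
(array([521.6, 219.4]), array([157.6,  28.3]), 5.6, 85.7, np.int32(300), array([206., 204.]))
(array([520.5,  16.6]), array([150.1,  29.9]), 5.0, 150.4, np.int32(463), array([268., 199.])) [  1.  -44.4]
(array([57.8, 25.3]), array([92.1, 17.7]), -66.3, 152.0, np.int32(62), array([259., 356.])) [-458.9    7.4]
(array([559.3,  88.5]), array([106.8,  31. ]), -84.9, 120.0, np.int32(327), array([245., 187.])) [46.3 23.6]
(array([470.3,  78.8]), array([102.7,  30.4]), -84.5, 120.1, np.int32(321), array([247., 215.])) [-43.2  22.2]
(array([478. ,  -9.7]), array([28.2, 12.8]), 3.4, 120.4, np.int32(43), array([275., 213.])) [-43.8 -66.6]
(array([58.9, 20.6]), array([94.8, 19.4]), -70.8, 123.0, np.int32(59), array([260., 353.])) [-458.3    2.6]
(array([516.1, 102.2]), array([56.6, 39.6]), 2.8, 90.5, np.int32(165), array([239., 202.])) [ 4.6 41.3]
(array([444.7, 101.6]), array([26.4, 16. ]), -86.2, 89.7, np.int32(48), array([240., 223.])) [-66.6  47.3]
(array([61.9, 11.6]), array([91.5, 17.9]), -80.3, 89.8, np.int32(47), array([264., 350.])) [-456.1   -6.6]
[343.57550446 422.33955231 257.90860988]
```

View pics/t4.png

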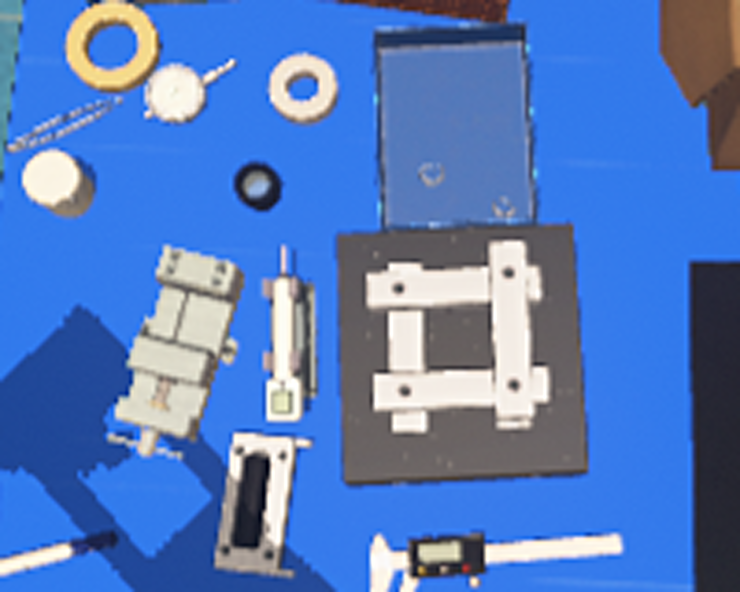

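```bash
python3 -c "
from bench import r
print(r.hand_in())"
```

```text
the job is handed in; nothing more can be done
None
```

The job was handed in at about 70 s: both chips are in the tray, the scraper stands on the table, all five bars are stacked crosswise (about 2 mm off nominal at most by camera; a lower bar found about 7 mm out mid-run was pushed back), the thermometer is clipped into its stand, and the magnifier and setting ring were not touched.

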